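# Sort the decorating bench: jars, brush and glaze test tiles

## Task

Clear up after the decorating session by sorting the five loose things to where each belongs: the teal and the white paint jar upright in the two round recesses of the wooden jar rack, one in each (the dark blue jar stays where it stands); the brush level across the brush rest, in the same valley of both combs; and each fired test tile, colour up, on the little sloped easel whose lip rail has its colour, flat on the slope, centred and square against the lip. Keep the jars upright, and do not disturb the green water dropper.

Things in the scene. Friction and masses are not known exactly. Their poses are not given: they have to be found in the camera images.
- jar_large: loose paint jar with a teal body and a red lid (lid fixed), round, 58 mm diameter, 62 mm high, about 0.16 kg, standing. Origin: centre of its underside, z up.
- jar_small: loose paint jar with a white body and a red lid (lid fixed), round, 50 mm diameter, 50 mm high, about 0.13 kg, standing. Origin: centre of its underside, z up.
- brush: loose straight brown brush lying flat, about 200 mm long, 9 to 10 mm wide and 9 mm high, 12 g, handle square to grip. Origin: centre of its underside at mid length (also its centre of mass); its y axis runs along the brush, z up. It may lie on the rest either way round.
- tile_teal: loose white glazed test tile, 60 x 60 x 8 mm, about 65 g, with a round teal swatch on top. Origin: centre of its underside, z up through the swatch, x and y along its edges. Any edge may lie against the lip.
- tile_orange: the same kind of loose white test tile, 60 x 60 x 8 mm, with a round orange swatch on top. Origin and axes as for tile_teal.
- easel_teal: Fixed beech tile easel, teal lip rail, 66 wide, 84 deep, 62 mm high. Origin: centre of underside, z up, x uphill (lip to back), y along the lip. Smooth bed 48 x 64 mm rising to +x at 0.61 rad; meets the lip (7 mm high) at x -0.030, z 0.024 m. A tile let go on the bed slides to the lip; seated, its origin is at x -0.005, y 0, z 0.041 m, its z leaning 0.61 rad to -x.
- easel_orange: The same fixed easel with an orange lip rail; origin, axes and sizes as for easel_teal.
- jar_rack: Fixed beech block, 92 (x) x 176 (y) x 24 mm high, with two round recesses, 75 mm diameter, 12 mm deep, centred at x 0, y +0.042 and y -0.042 m in its frame. Origin: centre of its underside, z up; recess floor at z 0.012 m, top at z 0.024 m.
- brush_rest: Fixed white ceramic brush rest: base 96 (x) x 122 (y) x 8 mm, a comb across it at y +0.050 and y -0.050 m (12 mm thick). Each comb has four round humps with teal tips, tops at z 0.036 m, and three valleys between them at x -0.028, 0, 0.028 m, 16 mm wide, floor at z 0.022 m. The brush lies along y through the same valley of both. Origin: centre of underside, z up.
- dropper: Loose green glazed water dropper (a squat round pot with a small neck), 71 mm diameter and height, 0.14 kg, standing beside the banding wheel: a bystander to be left alone. Origin: centre of its underside.

How it is judged (in metres and radians):
At the end, for the whole second after the job is handed in: A jar in each recess, upright, within 15 mm of its centre; each tile colour up on its colour's easel, within 8 mm of the lip, 12 mm sideways, 0.2 rad of square; brush level in the valleys, within 30 mm of mid-rest lengthwise; water dropper moved under 15 mm; all at rest (((x of jar_large in the frame of jar_rack between -0.015 and 0.015 m and y of jar_large in the frame of jar_rack between 0.027 and 0.057 m and z of jar_large in the frame of jar_rack between 0.008 and 0.017 m and x of jar_small in the frame of jar_rack between -0.015 and 0.015 m and y of jar_small in the frame of jar_rack between -0.057 and -0.027 m and z of jar_small in the frame of jar_rack between 0.008 and 0.017 m) or (x of jar_large in the frame of jar_rack between -0.015 and 0.015 m and y of jar_large in the frame of jar_rack between -0.057 and -0.027 m and z of jar_large in the frame of jar_rack between 0.008 and 0.017 m and x of jar_small in the frame of jar_rack between -0.015 and 0.015 m and y of jar_small in the frame of jar_rack between 0.027 and 0.057 m and z of jar_small in the frame of jar_rack between 0.008 and 0.017 m)) and angle between each of jar_large, jar_small's own z axis and vertical below 0.1 rad and linear speed of each of jar_large, jar_small, tile_teal, tile_orange, brush below 0.02 m/s and x of tile_teal in the frame of easel_teal between -0.012 and 0.003 m and y of tile_teal in the frame of easel_teal between -0.012 and 0.012 m and z of tile_teal in the frame of easel_teal between 0.036 and 0.047 m and angle between tile_teal's own z axis and vertical between 0.5 and 0.72 rad and (angle between the y axis of tile_teal and the y axis of easel_teal, either way round below 0.2 rad or angle between the x axis of tile_teal and the y axis of easel_teal, either way round below 0.2 rad) and x of tile_orange in the frame of easel_orange between -0.012 and 0.003 m and y of tile_orange in the frame of easel_orange between -0.012 and 0.012 m and z of tile_orange in the frame of easel_orange between 0.036 and 0.047 m and angle between tile_orange's own z axis and vertical between 0.5 and 0.72 rad and (angle between the y axis of tile_orange and the y axis of easel_orange, either way round below 0.2 rad or angle between the x axis of tile_orange and the y axis of easel_orange, either way round below 0.2 rad) and x of brush in the frame of brush_rest between -0.036 and 0.036 m and y of brush in the frame of brush_rest between -0.03 and 0.03 m and height (world z) of brush between 0.012 and 0.034 m and angle between brush's own y axis and vertical between 1.5 and 1.64 rad and angle between the y axis of brush and the y axis of brush_rest, either way round below 0.2 rad and distance of dropper from where it was at the start of the episode below 0.015 m); the robot touches nothing.
It fails at once if the water dropper is pushed more than 15 mm (distance of dropper from where it was at the start of the episode above 0.015 m).
It fails at once if a jar is tipped over (more than 0.6 rad) (angle between any of jar_large, jar_small's own z axis and vertical above 0.6 rad).
It also fails if it takes over 112 s, if anything falls off the work surface, if the arm or the gripper's body presses on something with over 40 N, if the wrist force passes 120 N, or if a joint passes its speed limit or range.

## Robot

A 6-joint arm with a two-finger parallel gripper is mounted at the origin on the work surface; the furniture and walls round the work are solid. World frame = base frame: x ahead of the robot, y to its left, z up, the work surface at z = 0. Lengths are in mm, angles in rad, forces in N, time in s.
With the tool pointing down it reaches from about 275 to 1000 mm from the base axis. Payload 8.4 kg.
Tool frame: the origin (TCP) lies on the mounting face of the last link; the fingertips stand r.nose_length ahead of it and the grasp point (between the pads) lies 155 mm ahead of it (r.nose_length is the distance from the TCP to the fingertips, in mm); x points along the fingers, y is the direction in which the jaws open and shut, and the axes are right-handed (so a half turn about x gives the same grasp; the last joint's range is limited). The gripper opens to 85 mm and grips with 20 to 120 N. Pads are 22 mm wide; open, the fingers measure 114 mm over their backs; the gripper's body (76 mm by 85 mm) begins 54 mm behind the grasp point. The pads swing forward as they close: fully open they stand 13 mm farther back than shut.
Start: joints at [-1.102, 0.353, 1.633, -0, 1.155, -0.002], TCP at [283.499, -557.008, 404.681] pointing down, gripper open.
Joint ranges: [-2.63, 2.63], [-0.92, 2.1], [0.06, 2.66], [-1.3, 4.44], [0, 2.69], [-3.02, 3.02]. Speed limits (rad/s): [2.22, 2.22, 2.79, 3.14, 3.14, 3.14].

## Interface

Orientations are given as a unit quaternion [x, y, z, w].
In Python, from plant import r gives the robot as it stands.
- The arm moves only by the tool play_rows, never from a script. Its argument "deltas" is a list that holds one entry, the list of rows, each a list of 7 numbers: the turn, a rotation vector about the tool's x, y, z in units of 8 degrees (1.0 is 8 degrees), then the shift along the tool's x, y, z in units of 30 mm (1.0 is 30 mm), then the opening, from -1 (shut) to 1 (fully open). A call has 1 to 10 rows; each row shifts and turns the pose as measured when the row begins, along the tool's axes as they then stand; what a row does not reach is not made up. A row lasts 1/10 s, in which the tool goes at most 50 mm and 8.59 degrees, less where a joint would pass 70% of its speed; a pose out of reach is approached as far as the arm can. A call is refused whole if a number of a shift passes 1 or a number of a turn 1, either way. A call with a gripper value outside its range is refused whole. The fingers move at their own pace and stop on an object; the grip force is fixed at half the most. Time passes only in rows, so rows that do not move let the fingers close. It gives the time, the measured TCP pose, the force and the opening at its end, in the units of the state.
- r.get_obs(): the state, without advancing time (a new reading comes with each control period).
- r.capture(name): name is "scene" or "side" or "wrist"; returns a dict with "pixels" (480x640x3 uint8, red, green, blue), "depth" (480x640 float32, mm along the optical axis (not along the pixel's ray), 0 where there is no reading), "fx", "fy", "cx", "cy" (pixels), "rvec" (rotation vector, rad) and "tvec" (3), from world to camera coordinates, as OpenCV has them. Camera axes: x right, y down, z forward; pixel columns grow to the right and rows downward; lengths in mm; the calibration is good to about 2 mm. The wrist camera is an equidistant fisheye: a pixel r from the principal point sees the ray r / f radians off the axis. A picture is of the moment at which its call begins.
- r.sign_off(): hands the job in, once; it reports no verdict.
The state is a dict: "time": time; "joint_pos": joint angles; "dq": joint speeds; "effort": joint torques, N m; "tcp_pos": TCP position; "tcp_rot": TCP orientation; "contact_force": force on the tool from outside, world axes, zero at the start; "moment": the same for the moment, N m; "opening": finger opening in mm.
Only numpy, scipy, OpenCV 4.12 (cv2) and the standard library are available. Lean on these libraries where they do the work, as an engineer would, in place of code of your own. Each camera call takes 0.05 s, during which the arm holds its last target. There are 200 camera calls.

## Working session

There is one attempt and no reset: what is moved stays moved. The work goes in short steps, Python scripts to look and compute and a tool call to move; the robot and the scene stay as the last step left them, time stands still between calls to the robot, and variables do not carry over. Pictures are saved under pics/ and viewed, about 12 in all and at most 16, crops included, and the job is handed in when it is done.

Besides the shell and the picture viewer there is one more tool, called as a command line: name --argument value ..., lists and objects as JSON in quotes. play_rows: Moves the arm, as the interface text tells. Its arguments: {"type":"object","properties":{"deltas":{"type":"array"}},"required":["deltas"]}

```bash
ls; mkdir -p pics
cat > h.py <<'E'
import numpy as np, cv2
from plant import r
from scipy.spatial.transform import Rotation as R
def save(n,c): cv2.imwrite(n,c['pixels'][:,:,::-1])
def snap(name):
    c=r.capture(name); np.savez('pics/%s.npz'%name,**c); return c
def cloud(c):
    # world xyz for each pixel from depth (pinhole cams)
    v,u=np.mgrid[0:480,0:640]; d=c['depth']
    P=np.stack([(u-c['cx'])/c['fx']*d,(v-c['cy'])/c['fy']*d,d],-1)
    Rm=cv2.Rodrigues(np.array(c['rvec'],float))[0]
    return (P-np.array(c['tvec']).ravel())@Rm
E
python3 - <<'E'
from h import *
o=r.get_obs(); print(o, r.nose_length)
for n in ['scene','side','wrist']:
    c=snap(n); save('pics/%s0.png'%n,c)
    Rm=cv2.Rodrigues(np.array(c['rvec'],float))[0]
    print(n,c['fx'],c['cx'],c['cy'],'cam at',-Rm.T@np.array(c['tvec']).ravel(), 'axis',Rm[2])
E
```

```text
pics
{'time': 0.0, 'joint_pos': array([-1.10238731e+00,  3.53624699e-01,  1.63411857e+00,  1.41381370e-05,
        1.15520244e+00, -2.39716107e-03]), 'dq': array([ 1.07476310e-03,  2.87670836e-05, -3.41483297e-04,  2.82648381e-04,
        7.43926884e-04,  5.42285273e-04]), 'effort': array([-3.06237498e-04, -6.05248046e+01, -3.42060900e+01,  1.13021376e-04,
        9.36672790e-03,  1.66640598e-05]), 'tcp_pos': array([ 283.40202575, -556.79332681,  403.98282857]), 'tcp_rot': array([-0.68749937, -0.16538654,  0.68771139, -0.16445353]), 'contact_force': array([ 0.43686724, -0.29956618,  1.1376541 ]), 'moment': array([ 0.05429419,  0.04175722, -0.02452896]), 'opening': 85.41677928260594} 173.4
scene 606.5456217524417 323.43564411077426 249.24920954615956 cam at [-76.06072105 737.09192486 866.96667942] axis [ 0.47474026 -0.55999136 -0.6789929 ]
side 576.611379180111 324.6135129276686 241.2175431371096 cam at [ 33.63716643 835.61182239 630.0783074 ] axis [ 0.4516823  -0.71671832 -0.53131718]
wrist 371.64829954431775 316.7776353907411 236.46341910638864 cam at [ 344.93857482 -525.54542575  373.46928414] axis [-0.23889467 -0.12115273 -0.96345802]
```

View pics/scene0.png

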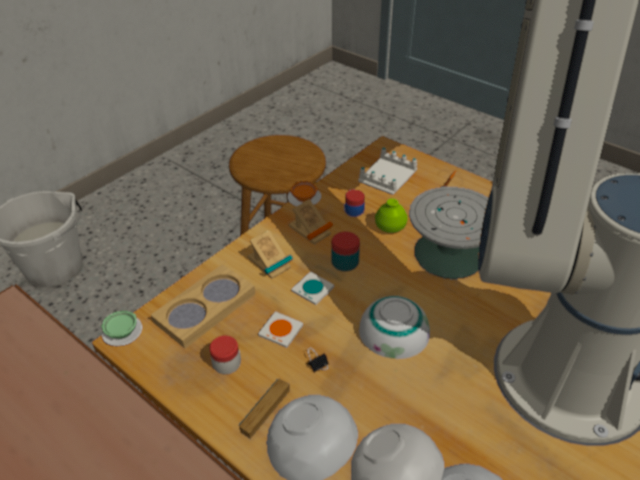

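View pics/side0.png

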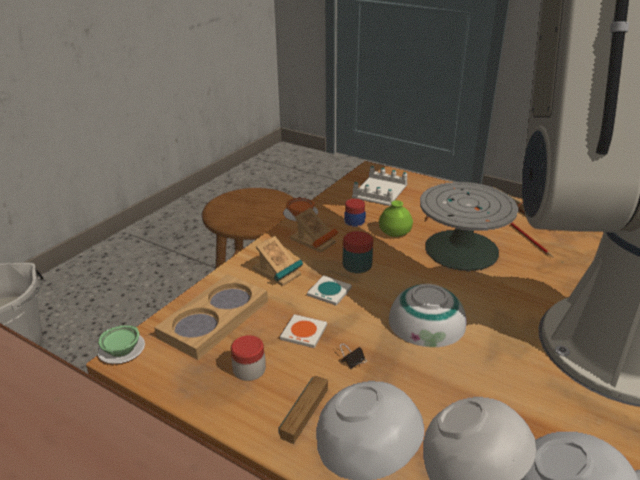

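Scene and side views: white jar (225,355 in scene), orange tile (281,328), teal tile (313,287), teal jar (345,250), rack (204,305), easels (270,250; 312,222), rest (388,170), dropper (390,215). The brush is near the wheel, partly hidden.

View pics/wrist0.png

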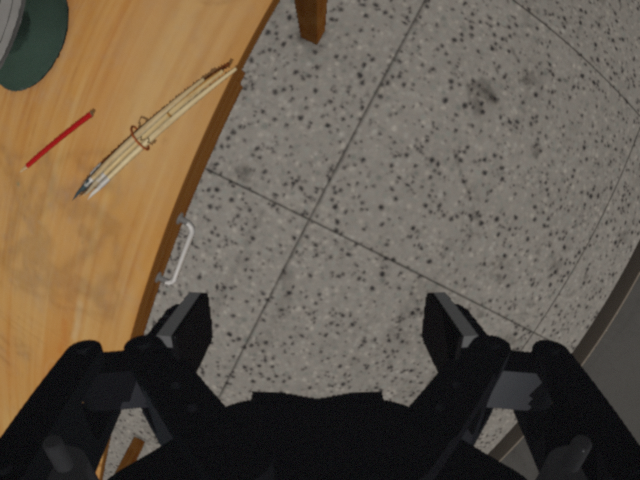

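Run:
```python
from h import *
for n in ['scene','side']:
    c=dict(np.load('pics/%s.npz'%n)); W=cloud(c)
    pts={'scene':dict(wj=(225,345),ot=(281,328),tt=(313,287),tj=(345,240),rackL=(187,315),rackR=(221,289),bluej=(355,197),drop=(390,203),rest=(388,172),stick=(446,183),wheel=(458,215),bowl=(397,310),lipT=(279,264),lipO=(319,231),topT=(258,228)),
    'side':dict(wj=(248,345),ot=(303,331),tt=(328,289),tj=(357,240),rackL=(197,323),rackR=(231,297),bluej=(355,205),drop=(396,208),rest=(382,187),stick=(530,233),stick2=(426,215),wheel=(468,205),bowl=(430,298),lipT=(288,271),lipO=(323,237))}[n]
    for k,(u,v) in pts.items(): print(n,k,W[v,u].round(0))
```

```text
scene wj [470. 353.  50.]
scene ot [446. 243.  11.]
scene tt [470. 125.   9.]
scene tj [472.  24.  61.]
scene rackL [601. 332.  13.]
scene rackR [602. 246.  12.]
scene bluej [ 553. -113.   47.]
scene drop [ 466. -121.   69.]
scene rest [ 581. -281.    8.]
scene stick [ 448. -329.   10.]
scene wheel [ 315. -133.  108.]
scene bowl [289. 105.  54.]
scene lipT [554. 132.  24.]
scene lipO [554.   8.  28.]
scene topT [686.  60.  -1.]
side wj [472. 354.  48.]
side ot [447. 247.   7.]
side tt [473. 128.   6.]
side tj [468.  33.  61.]
side rackL [606. 325.   9.]
side rackR [602. 243.  11.]
side bluej [ 555. -114.   43.]
side drop [ 461. -118.   61.]
side rest [ 576. -283.    7.]
side stick [ 220. -271.   -1.]
side stick2 [373. -59.  99.]
side wheel [ 315. -119.  109.]
side bowl [286. 115.  53.]
side lipT [554. 137.  21.]
side lipO [559.   8.  25.]
```

Wrist view: pencil and bamboo bundle at table edge, not the brush; candidate brush is near (448,-329). Moving the wrist camera over there while I measure the fixed things.

play_rows --deltas '[[[0, 0, 0, 0, -0.5, -0.9, 1], [0, 0, 0, 0, -0.5, -0.9, 1], [0, 0, 0, 0, -0.5, -0.9, 1], [0, 0, 0, 0, -0.5, -0.9, 1], [0, 0, 0, 0, -0.5, -0.9, 1], [0, 0, 0, 0, -0.5, -0.9, 1], [0, 0, 0, 0, -0.5, -0.9, 1], [0, 0, 0, 0, -0.5, -0.9, 1], [0, 0, 0, 0, -0.5, -0.9, 1], [0, 0, 0, 0, 0, 0, 1]]]'

```text
time: 1.15
tcp_pos: [443.0, -318.1, 401.6]
tcp_rot: [-0.687, -0.165, 0.689, -0.162]
contact_force: [0.0, -0.0, 0.2]
opening: 85.6
```

```bash
cat >> h.py <<'E'
def rays(c,uv,fish=False):
    uv=np.atleast_2d(uv).astype(float); x=(uv[:,0]-c['cx'])/c['fx']; y=(uv[:,1]-c['cy'])/c['fy']
    if fish:
        t=np.hypot(x,y)+1e-12; d=np.stack([np.sin(t)*x/t,np.sin(t)*y/t,np.cos(t)],1)
    else: d=np.stack([x,y,np.ones_like(x)],1)
    Rm=cv2.Rodrigues(np.array(c['rvec'],float))[0]
    return -Rm.T@np.array(c['tvec'],float).ravel(), d@Rm
def onplane(c,uv,z,fish=False):
    o,d=rays(c,uv,fish); return (o+d*((z-o[2])/d[:,2])[:,None])[:,:2]
def near(W,x,y,rad): return np.hypot(W[...,0]-x,W[...,1]-y)<rad
def px(m): return np.argwhere(m)[:,::-1]
def big(m):
    n,l,s,_=cv2.connectedComponentsWithStats(m.astype(np.uint8)); return l==1+np.argmax(s[1:,4])
def rect(P):
    (c,wh,a)=cv2.minAreaRect(np.float32(P)); return np.round(c,1),np.round(wh,1),round(a,1)
E
python3 - <<'E'
from h import *
c=snap('wrist'); save('pics/wrist1.png',c); print(r.get_obs()['tcp_pos'])
for n in ['scene','side']:
    c=dict(np.load('pics/%s.npz'%n)); W=cloud(c); hsv=cv2.cvtColor(c['pixels'],cv2.COLOR_RGB2HSV); H,S,V=[hsv[...,i].astype(int) for i in range(3)]
    for k,x,y,z in [('wj',472,353,50),('tj',470,25,62)]:
        m=big(near(W,x,y,70)&((H<8)|(H>170))&(S>140)&(W[...,2]>z-6))
        P=onplane(c,px(m),z); print(n,k,'z',np.median(W[m][:,2]).round(1),cv2.minEnclosingCircle(np.float32(P)), rect(P))
    for k,x,y,h0,h1 in [('ot',446,245,3,15),('tt',471,126,80,100)]:
        m=big(near(W,x,y,40)&(H>=h0)&(H<=h1)&(S>180)) if k=='ot' else big(near(W,x,y,40)&(H>=h0)&(H<=h1)&(S>100))
        P=onplane(c,px(m),8); print(n,k,'swatch',np.median(W[m][:,2]).round(1),rect(P))
        m=big(near(W,x,y,60)&((S<70)&(V>110)|m))
        P=onplane(c,px(m),8); print('   tile',rect(P))
    for k,x,y,h0,h1 in [('lipT',554,134,80,100),('lipO',556,8,3,15)]:
        m=big(near(W,x,y,60)&(H>=h0)&(H<=h1)&(S>(100 if k=='lipT' else 190)))
        Q=W[m]; print(n,k,m.sum(),Q.min(0).round(),Q.max(0).round(),'rect',rect(Q[:,:2]))
    m=near(W,603,287,110)&(abs(W[...,2]-24)<4); P=onplane(c,px(big(m)),24); print(n,'racktop',rect(P))
    m=near(W,578,-282,100)&(S<60)&(V>120); P=W[m]; print(n,'rest z',np.percentile(P[:,2],[5,50,95]).round(), rect(P[(P[:,2]>-2)&(P[:,2]<40)][:,:2]))
    m=near(W,466,-121,60)&(H>35)&(H<60)&(S>120); print(n,'dropper',rect(W[m][:,:2]),W[m][:,2].max())
E
```

```text
[ 442.29386093 -319.1728305   401.56923265]
scene wj z 49.9 ((469.0052795410156, 358.0575256347656), 25.71811294555664) (array([469.1, 358.5]), array([48.1, 48.7]), 39.7)
scene tj z 61.9 ((467.8579406738281, 28.959983825683594), 30.318336486816406) (array([467.6,  29.3]), array([51.8, 59.1]), 39.4)
scene ot swatch 8.9 (array([450.5, 241. ]), array([37.2, 35.5]), 39.6)
   tile (array([448. , 242.2]), array([63.1, 62.9]), 12.0)
scene tt swatch 9.1 (array([472.3, 124.5]), array([37.3, 35.1]), 39.6)
   tile (array([470.4, 125.3]), array([63.8, 64.3]), 2.6)
scene lipT 132 [545. 103.  20.] [563. 166.  33.] rect (array([553.8, 134.6]), array([64.1, 11.1]), 81.9)
scene lipO 167 [545. -46.  -1.] [581.  34.  33.] rect (array([563.,  -6.]), array([80.5, 34.9]), 89.5)
scene racktop (array([595.3, 294.1]), array([178.5,  97.4]), 89.1)
scene rest z [ 5.  9. 33.] (array([ 581.7, -287.9]), array([104.8, 154.4]), 6.4)
scene dropper (array([ 455.6, -113. ]), array([64.4, 47.1]), 32.8) 74.03673670507227
side wj z 47.4 ((469.31982421875, 359.3608093261719), 25.374935150146484) (array([469.3, 359.3]), array([47. , 48.8]), 20.5)
side tj z 59.3 ((467.28564453125, 31.482933044433594), 30.644466400146484) (array([467.5,  31.6]), array([56.2, 57.5]), 76.2)
side ot swatch 6.5 (array([448.7, 243.2]), array([37.9, 34.7]), 31.8)
   tile (array([447.2, 245.3]), array([62.2, 65.2]), 12.9)
side tt swatch 6.1 (array([472.6, 125. ]), array([36.1, 33. ]), 31.7)
   tile (array([469.5, 128.7]), array([63.5, 65.2]), 1.9)
side lipT 145 [545.  99.  18.] [564. 163.  28.] rect (array([553.5, 131.3]), array([64.3, 12. ]), 79.8)
side lipO 104 [549. -32.  16.] [567.  33.  28.] rect (array([555.9,   0.8]), array([65.6, 11.3]), 79.4)
side racktop (array([595.4, 295.6]), array([177.5,  94.5]), 88.7)
side rest z [ 3.  6. 30.] (array([ 579.8, -273. ]), array([101.2, 122.4]), 7.0)
side dropper (array([ 458.8, -111.5]), array([63.3, 48.1]), 10.0) 70.08157700394493
```

View pics/wrist1.png

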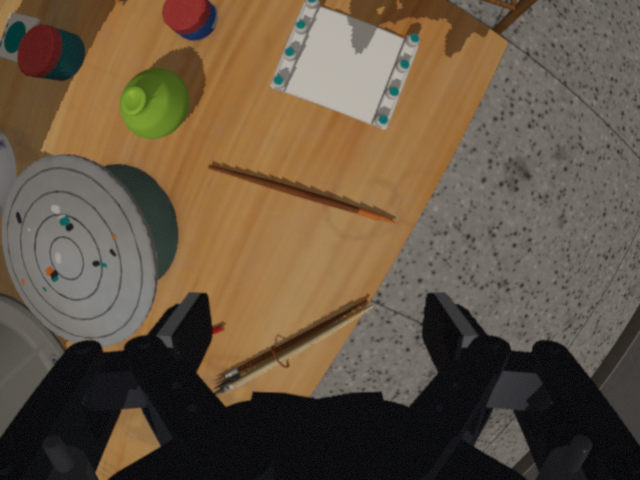

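Wrist view: brush from (210,165) to (395,218); rest with eight teal tips, left comb (312,3)–(278,79), right comb (414,38)–(383,119); dropper (153,103) close to the brush's left end.

Run:
```python
from h import *
c=dict(np.load('pics/wrist.npz'))
hsv=cv2.cvtColor(c['pixels'],cv2.COLOR_RGB2HSV); H,S,V=[hsv[...,i].astype(int) for i in range(3)]
m=((H>75)&(H<100)&(S>80)); m[:, :265]=0; m[135:]=0
n,l,s,ce=cv2.connectedComponentsWithStats(m.astype(np.uint8))
t=[(s[i,4],ce[i]) for i in range(1,n) if s[i,4]>10]; 
for a,p in t: print(a,p.round(1),onplane(c,p,34,True).round(1), c['depth'][int(p[1]),int(p[0])])
# brush: reddish brown darker than table, in the polygon
poly=np.zeros(m.shape,np.uint8); cv2.fillPoly(poly,[np.int32([(203,158),(215,152),(402,208),(398,228),(205,175)])],1)
bg=np.median(V[poly==1]); print('bg',bg, np.median(hsv[poly==1],0))
for (u,v) in [(212,166),(240,174),(270,183),(300,191),(330,200),(360,209),(390,217)]:
    col=c['pixels'][v-8:v+9,u].astype(int); print(u,v,[tuple(x) for x in col[::2]])
```

```text
14 [311.5   0.4] [[ 616.2 -224.2]] 287.96747
51 [300.5  24.1] [[ 590.5 -226.1]] 294.88947
52 [414.3  37.6] [[ 628.9 -323. ]] 296.43768
57 [289.3  51.3] [[ 562.5 -229. ]] 300.23267
54 [404.4  63.5] [[ 601.2 -325.9]] 303.3421
58 [278.1  79.6] [[ 534.5 -232. ]] 308.52658
58 [393.6  90.9] [[ 573.  -328.8]] 311.0523
58 [382.7 118.8] [[ 545.1 -331.8]] 316.03625
bg 147.0 [ 16. 152. 147.]
212 166 [(np.int64(154), np.int64(108), np.int64(59)), (np.int64(147), np.int64(104), np.int64(58)), (np.int64(123), np.int64(85), np.int64(48)), (np.int64(100), np.int64(69), np.int64(37)), (np.int64(81), np.int64(47), np.int64(28)), (np.int64(107), np.int64(61), np.int64(33)), (np.int64(142), np.int64(97), np.int64(53)), (np.int64(159), np.int64(113), np.int64(63)), (np.int64(157), np.int64(113), np.int64(63))]
240 174 [(np.int64(157), np.int64(115), np.int64(64)), (np.int64(115), np.int64(80), np.int64(42)), (np.int64(97), np.int64(69), np.int64(36)), (np.int64(79), np.int64(50), np.int64(27)), (np.int64(72), np.int64(37), np.int64(18)), (np.int64(98), np.int64(54), np.int64(29)), (np.int64(130), np.int6
[... 1477 characters left out ...]
.int64(44)), (np.int64(83), np.int64(52), np.int64(24)), (np.int64(110), np.int64(57), np.int64(22)), (np.int64(156), np.int64(85), np.int64(36)), (np.int64(167), np.int64(94), np.int64(42)), (np.int64(154), np.int64(109), np.int64(64)), (np.int64(160), np.int64(124), np.int64(79))]
390 217 [(np.int64(155), np.int64(118), np.int64(78)), (np.int64(158), np.int64(121), np.int64(80)), (np.int64(145), np.int64(111), np.int64(71)), (np.int64(98), np.int64(72), np.int64(46)), (np.int64(94), np.int64(67), np.int64(43)), (np.int64(115), np.int64(63), np.int64(31)), (np.int64(157), np.int64(92), np.int64(44)), (np.int64(156), np.int64(113), np.int64(72)), (np.int64(155), np.int64(118), np.int64(76))]
```

Run:
```python
from h import *
c=dict(np.load('pics/wrist.npz'))
hsv=cv2.cvtColor(c['pixels'],cv2.COLOR_RGB2HSV).astype(int); 
p=c['pixels'].astype(float)
ratio=p[...,1]/p[...,0]   # brush redder: g/r ~.54, table/shadow ~.7
m=(ratio<.62)
poly=np.zeros(m.shape,np.uint8); cv2.fillPoly(poly,[np.int32([(195,150),(215,145),(415,205),(412,232),(195,180)])],1)
m=big(m&(poly==1)); P=onplane(c,px(m),6,True); print(m.sum(),rect(P),'depthz')
a=np.arctan2(*(np.linalg.svd(P-P.mean(0),full_matrices=False)[2][0][::-1])); print('mean',P.mean(0),'dir deg',np.degrees(a),px(m).min(0),px(m).max(0))
# height by depth: fisheye depth along optical axis
o,d=rays(c,px(m),True); Rm=cv2.Rodrigues(np.array(c['rvec'],float))[0]; k=c['depth'][m]/(d@Rm[2]); Z=(o+d*k[:,None])[:,2]; print('brush z',np.percentile(Z,[10,50,90]))
o=r.get_obs(); q=R.from_quat(o['tcp_rot']); print(o['tcp_pos'],q.as_matrix().round(3),o['joint_pos'])
```

```text
1134 (array([ 446.4, -298.3]), array([  7.8, 196.4]), 9.9) depthz
mean [ 447.00112972 -302.05384779] dir deg -80.27896246822404 [209 166] [394 222]
brush z [6.11143956 7.8097796  9.07499546]
[ 442.29386093 -319.1728305   401.56923265] [[-0.003  0.451 -0.893]
 [ 0.003 -0.893 -0.451]
 [-1.    -0.004  0.002]] [-6.27973920e-01  2.34126239e-01  1.80598180e+00  4.59918400e-04
  1.10600118e+00  4.75277153e-01]<stdin>:5: RuntimeWarning: divide by zero encountered in divide
<stdin>:5: RuntimeWarning: invalid value encountered in divide
```

```bash
cat >> h.py <<'E'
def go(x,y,z,yaw,tilt=0,tdir=0):
    """print tool-axis units to reach TCP xyz, tool y at yaw(deg), approach tilted by tilt rad toward heading tdir(deg)"""
    o=r.get_obs(); q=R.from_quat(o['tcp_rot'])
    a=np.array([np.sin(tilt)*np.cos(np.radians(tdir)),np.sin(tilt)*np.sin(np.radians(tdir)),-np.cos(tilt)])
    t=np.radians(yaw); b=np.array([np.cos(t),np.sin(t),0]); b-=a*(a@b); b/=np.linalg.norm(b)
    T=R.from_matrix(np.stack([a,b,np.cross(a,b)],1))
    d=np.array([x,y,z])-o['tcp_pos']
    M=q.as_matrix(); print('tcp',o['tcp_pos'].round(1),'tooly yaw',np.degrees(np.arctan2(M[1,1],M[0,1])).round(1),'app',M[:,0].round(3),'open',o['opening'].round(1),'F',o['contact_force'].round(1),'j',o['joint_pos'].round(2))
    print(' turn units',((q.inv()*T).as_rotvec(degrees=True)/8).round(2),' shift units (cur axes)',(q.inv().apply(d)/30).round(2),' (final axes)',(T.inv().apply(d)/30).round(2))
E
python3 -c "
from h import *
go(446.5,-298.5,250,9.7)"
```

```text
Traceback (most recent call last):
  File "h.py", line 35, in go
    M=q.as_matrix(); print('tcp',o['tcp_pos'].round(1),'tooly yaw',np.degrees(np.arctan2(M[1,1],M[0,1])).round(1),'app',M[:,0].round(3),'open',o['opening'].round(1),'F',o['contact_force'].round(1),'j',o['joint_pos'].round(2))
                                                                                                                                               ^^^^^^^^^^^^^^^^^^
AttributeError: 'float' object has no attribute 'round'
```

```bash
sed -i "s/o\['opening'\].round(1)/round(o['opening'],1),'nose',r.nose_length/" h.py
python3 -c "
from h import *
go(446.5,-298.5,250,9.7)"
```

```text
tcp [ 442.3 -319.2  401.6] tooly yaw -63.2 app [-0.003  0.003 -1.   ] open 85.5 nose 173.4 F [ 0.9 -0.7 -0. ] j [-0.63  0.23  1.81  0.    1.11  0.48]
 turn units [-9.12 -0.01  0.03]  shift units (cur axes) [ 5.05 -0.53 -0.44]  (final axes) [ 5.05  0.25 -0.66]
```

play_rows --deltas '[[[-1, 0, 0, 0.5, 0, 0, 0], [-1, 0, 0, 0.5, 0, 0, 0], [-1, 0, 0, 0.5, 0, 0, 0], [-1, 0, 0, 0.5, 0, 0, 0], [-1, 0, 0, 0.5, 0, 0, 0], [-1, 0, 0, 0.5, 0, 0, 0], [-1, 0, 0, 0.5, 0, 0, 0], [-1, 0, 0, 0.5, 0, 0, 0], [-1, 0, 0, 0.5, 0, 0, 0], [0, 0, 0, 0, 0, 0, 0]]]'

```text
time: 2.2
tcp_pos: [436.6, -327.5, 261.4]
tcp_rot: [0.446, 0.549, -0.449, 0.546]
contact_force: [-0.5, 0.3, -0.9]
opening: 43.1
```

```bash
python3 -c "
from h import *
go(446.5,-298.5,178,9.7)"
```

```text
tcp [ 436.6 -327.5  261.4] tooly yaw 11.4 app [-0.005 -0.001 -1.   ] open 43.1 nose 173.4 F [-0.5  0.3 -0.9] j [-0.65  0.41  1.92 -0.    0.81 -0.84]
 turn units [ 0.22 -0.    0.04]  shift units (cur axes) [ 2.78  0.53 -0.88]  (final axes) [ 2.78  0.49 -0.9 ]
```

play_rows --deltas '[[[0.22, 0, 0, 0.4, 0.26, -0.45, 0], [0, 0, 0, 0.4, 0.26, -0.45, 0], [0, 0, 0, 0.4, 0, 0, 0], [0, 0, 0, 0.4, 0, 0, 0], [0, 0, 0, 0.4, 0, 0, 0], [0, 0, 0, 0.3, 0, 0, 0], [0, 0, 0, 0.2, 0, 0, 0], [0, 0, 0, 0, 0, 0, 0]]]'

```text
time: 3.0
tcp_pos: [445.9, -303.4, 184.4]
tcp_rot: [0.461, 0.535, -0.464, 0.535]
contact_force: [0.5, -0.0, 0.2]
opening: 42.8
```

```bash
python3 -c "
from h import *
go(446.5,-298.5,176,9.7)
c=snap('wrist');save('pics/wrist2.png',c)"
```

```text
tcp [ 445.9 -303.4  184.4] tooly yaw 8.3 app [-0.003 -0.004 -1.   ] open 42.8 nose 173.4 F [ 0.5 -0.   0.2] j [-0.6   0.53  1.96 -0.01  0.65 -0.74]
 turn units [-0.17  0.02  0.02]  shift units (cur axes) [ 0.28  0.04 -0.16]  (final axes) [ 0.28  0.05 -0.16]
```

View pics/wrist2.png

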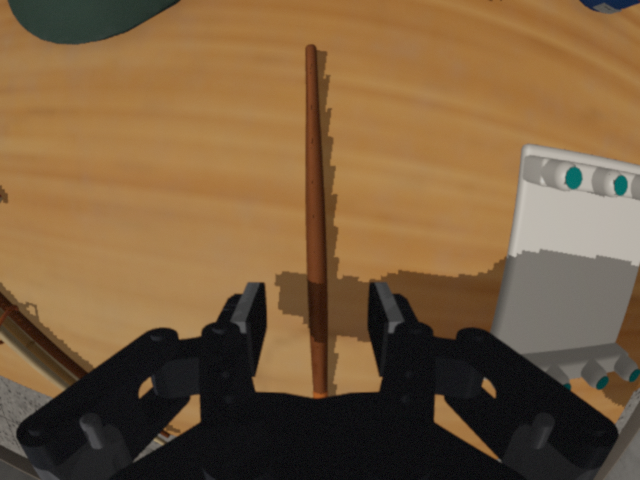

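The brush lies centred between the fingers (px 317). Descend and close.

play_rows --deltas '[[[-0.15, 0, 0, 0.25, 0.05, -0.16, 0], [0, 0, 0, 0, 0, 0, -0.5], [0, 0, 0, 0, 0, 0, -1], [0, 0, 0, 0, 0, 0, -1], [0, 0, 0, 0, 0, 0, -1], [0, 0, 0, 0, 0, 0, -1], [0, 0, 0, 0, 0, 0, -1]]]'

```text
time: 3.75
tcp_pos: [447.6, -298.4, 178.2]
tcp_rot: [0.455, 0.539, -0.458, 0.541]
contact_force: [-0.0, -0.1, -0.2]
opening: 6.5
```

play_rows --deltas '[[[0, 0, 0, 0, 0, 0, -1], [0, 0, 0, 0, 0, 0, -1]]]'

```text
time: 3.95
tcp_pos: [447.6, -298.5, 178.4]
tcp_rot: [0.455, 0.539, -0.458, 0.542]
contact_force: [0.1, -0.0, -0.6]
opening: 6.5
```

play_rows --deltas '[[[0, 0, 0, 0, 0, 0, -0.5], [0, 0, 0, 0, 0, 0, -0.5], [0, 0, 0, 0.1, 0, 0, -0.5], [0, 0, 0, 0, 0, 0, -1], [0, 0, 0, 0, 0, 0, -1], [0, 0, 0, 0, 0, 0, -1], [0, 0, 0, 0, 0, 0, -1]]]'

```text
time: 4.65
tcp_pos: [447.7, -298.6, 175.3]
tcp_rot: [0.455, 0.539, -0.458, 0.542]
contact_force: [0.8, 0.4, 0.7]
opening: 6.6
```

play_rows --deltas '[[[0, 0, 0, -0.6, 0, 0, -1], [0, 0, 0, -0.9, 0, 0, -1], [0, 0, 0, -0.9, 0, 0, -1], [0, 0, 0, 0, 0, 0, -1]]]'

```text
time: 5.05
tcp_pos: [447.3, -297.9, 248.2]
tcp_rot: [0.455, 0.54, -0.458, 0.54]
contact_force: [-0.8, 0.8, -0.4]
opening: 6.6
```

```bash
python3 -c "
from h import *
go(582.5,-277.5,235,6)"
```

```text
tcp [ 447.3 -297.9  248.2] tooly yaw 9.6 app [-0.003 -0.004 -1.   ] open 6.6 nose 173.4 F [-0.8  0.8 -0.4] j [-0.59  0.42  1.94 -0.01  0.77 -0.75]
 turn units [0.45 0.03 0.02]  shift units (cur axes) [0.43 4.56 0.08]  (final axes) [ 0.44  4.55 -0.21]
```

play_rows --deltas '[[[0.45, 0, 0, 0, 0, 0, -1], [0, 0, 0, 0, 0.9, -0.04, -1], [0, 0, 0, 0, 0.9, -0.04, -1], [0, 0, 0, 0, 0.9, -0.04, -1], [0, 0, 0, 0, 0.9, -0.04, -1], [0, 0, 0, 0.3, 0.9, -0.04, -1], [0, 0, 0, 0, 0, 0, -1]]]'

```text
time: 5.75
tcp_pos: [583.9, -276.9, 234.6]
tcp_rot: [0.472, 0.525, -0.476, 0.524]
contact_force: [-1.2, -0.2, 0.6]
opening: 6.4
```

Run:
```python
from h import *
go(582.5,-277.5,198.5,6)
c=snap('wrist');save('pics/wrist3.png',c)
s=r.capture('side')['pixels'][150:270,300:480]
a=cv2.resize(s[:,:,::-1],None,fx=2.5,fy=2.5); b=cv2.resize(c['pixels'][:,:,::-1],(400,300))
o=np.zeros((600,450,3),np.uint8); o[:300,:450]=a; o[300:,:400]=b; cv2.imwrite('pics/c3.png',o)
```

```text
tcp [ 583.9 -276.9  234.6] tooly yaw 5.8 app [-0.004 -0.003 -1.   ] open 6.4 nose 173.4 F [-1.2 -0.2  0.6] j [-0.44  0.58  1.7  -0.01  0.86 -0.54]
 turn units [-0.03  0.02  0.03]  shift units (cur axes) [ 1.2  -0.04  0.01]  (final axes) [ 1.2  -0.05  0.01]
```

View pics/c3.png

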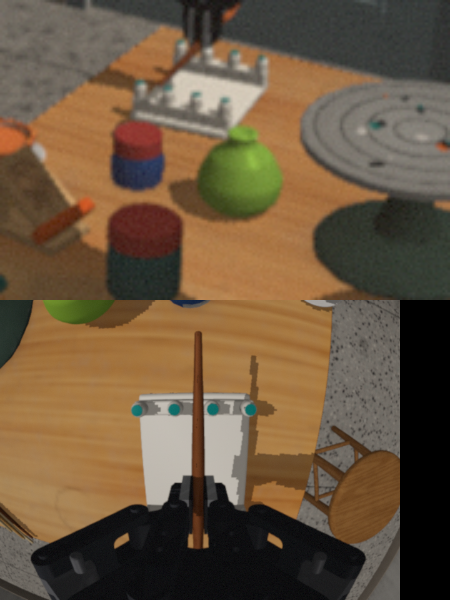

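The brush lines up over the middle valley within ~2 mm. Lower.

play_rows --deltas '[[[0, 0, 0, 0.4, -0.06, 0, -1], [0, 0, 0, 0.4, 0, 0, -1], [0, 0, 0, 0.3, 0, 0, -1], [0, 0, 0, 0.08, 0, 0, -1], [0, 0, 0, 0, 0, 0, -1]]]'

```text
time: 6.35
tcp_pos: [577.1, -278.3, 197.3]
tcp_rot: [0.473, 0.525, -0.477, 0.523]
contact_force: [-0.2, 2.4, 11.9]
opening: 6.9
```

play_rows --deltas '[[[0, 0, 0, -0.3, 0.15, 0, -1], [0, 0, 0, 0, 0, 0, -1]]]'

```text
time: 6.55
tcp_pos: [581.5, -278.1, 206.5]
tcp_rot: [0.473, 0.525, -0.477, 0.523]
contact_force: [0.8, -0.3, 0.2]
opening: 6.5
```

Run:
```python
from h import *
go(582,-277.5,198,6)
```

```text
tcp [ 581.5 -278.1  206.5] tooly yaw 5.6 app [-0.006 -0.002 -1.   ] open 6.5 nose 173.4 F [ 0.8 -0.3  0.2] j [-0.45  0.61  1.72 -0.01  0.82 -0.54]
 turn units [-0.05  0.01  0.05]  shift units (cur axes) [ 0.28  0.02 -0.02]  (final axes) [ 0.28  0.02 -0.02]
```

play_rows --deltas '[[[0, 0, 0, 0.15, 0.03, 0, -1], [0, 0, 0, 0.1, 0, 0, -1], [0, 0, 0, 0, 0, 0, -1], [0, 0, 0, 0, 0, 0, -0.5], [0, 0, 0, 0, 0, 0, -0.5], [0, 0, 0, 0, 0, 0, -0.5]]]'

```text
time: 7.15
tcp_pos: [581.4, -277.9, 197.5]
tcp_rot: [0.473, 0.526, -0.477, 0.522]
contact_force: [-0.4, -0.1, 0.3]
opening: 21.2
```

play_rows --deltas '[[[0, 0, 0, -0.5, 0, 0, -0.5], [0, 0, 0, -1, 0, 0, -0.5], [0, 0, 0, -1, 0, 0, 0], [0, 0, 0, 0, 0, 0, 0]]]'

```text
time: 7.55
tcp_pos: [582.1, -277.8, 277.1]
tcp_rot: [0.473, 0.526, -0.478, 0.521]
contact_force: [-0.3, 0.1, 0.6]
opening: 42.8
```

Run:
```python
from h import *
go(467.8,30,290,0)
c=snap('wrist');save('pics/wrist4.png',c)
```

```text
tcp [ 582.1 -277.8  277.1] tooly yaw 5.6 app [-0.01  -0.001 -1.   ] open 42.8 nose 173.4 F [-0.3  0.1  0.6] j [-0.45  0.52  1.68 -0.01  0.94 -0.54]
 turn units [0.7  0.   0.07]  shift units (cur axes) [ -0.4   -2.8  -10.58]  (final axes) [ -0.43  -3.81 -10.26]
```

View pics/wrist4.png

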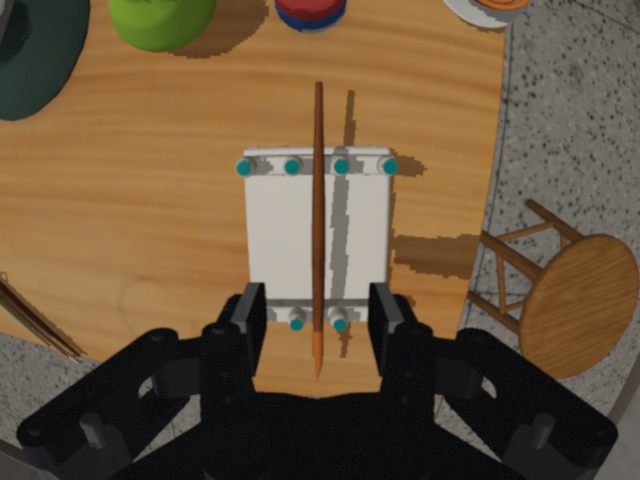

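Brush sits in the middle valley of both combs. Now the teal jar.

play_rows --deltas '[[[0.7, 0, 0.07, -0.5, 0, 0, 1], [0, 0, 0, -0.4, -0.38, -1, 1], [0, 0, 0, 0, -0.38, -1, 1], [0, 0, 0, 0, -0.38, -1, 1], [0, 0, 0, 0, -0.38, -1, 1], [0, 0, 0, 0, -0.38, -1, 1], [0, 0, 0, 0, -0.38, -1, 1], [0, 0, 0, 0, -0.38, -1, 1], [0, 0, 0, 0, -0.38, -1, 1], [0, 0, 0, 0, 0, 0, 1]]]'

```text
time: 8.6
tcp_pos: [484.9, -29.4, 301.7]
tcp_rot: [-0.501, -0.5, 0.503, -0.496]
contact_force: [-0.6, -0.1, -0.1]
opening: 85.5
```

Run:
```python
from h import *
c=snap('wrist');save('pics/wrist5.png',c)
go(467.8,30,290,0)
hsv=cv2.cvtColor(c['pixels'],cv2.COLOR_RGB2HSV); H,S,V=[hsv[...,i].astype(int) for i in range(3)]
m=((H<8)|(H>172))&(S>140)&(V>60)
n,l,s,ce=cv2.connectedComponentsWithStats(m.astype(np.uint8))
for i in range(1,n):
  if s[i,4]>300:
    P=onplane(c,px(l==i),62,True); print(s[i],ce[i].round(),'z62',cv2.minEnclosingCircle(np.float32(P)),rect(P))
```

```text
tcp [485.7 -30.4 301.9] tooly yaw -0.4 app [-0.004  0.    -1.   ] open 85.6 nose 173.4 F [-0.1 -0.3 -0.5] j [-0.07  0.27  2.02  0.    0.86 -0.06]
 turn units [-0.05 -0.    0.03]  shift units (cur axes) [ 0.4  -0.61 -2.01]  (final axes) [ 0.4  -0.6  -2.01]
[ 248  113   99   98 7416] [297. 161.] z62 ((473.9957275390625, 24.308238983154297), 28.11867904663086) (array([473.9,  24.3]), array([55.1, 55.4]), 80.2)
[ 389  327   49   56 1851] [412. 357.] z62 ((554.6068725585938, -104.38139343261719), 24.163108825683594) (array([ 548.8, -106.9]), array([28.1, 48.1]), 24.2)
```

play_rows --deltas '[[[0, 0, 0.03, 0.1, -0.4, -0.92, 1], [0, 0, 0, 0.2, 0, -0.92, 1], [0, 0, 0, 0.2, 0, 0, 1], [0, 0, 0, 0, 0, 0, 1]]]'

```text
time: 9.05
tcp_pos: [475.4, 24.0, 286.6]
tcp_rot: [0.502, 0.497, -0.502, 0.499]
contact_force: [-0.4, -0.7, -0.4]
opening: 85.3
```

Run:
```python
from h import *
c=snap('wrist')
hsv=cv2.cvtColor(c['pixels'],cv2.COLOR_RGB2HSV); H,S,V=[hsv[...,i].astype(int) for i in range(3)]
m=((H<8)|(H>172))&(S>140)&(V>60)
P=onplane(c,px(big(m)),62,True); (q,_,_)=rect(P); print(rect(P),px(big(m)).min(0),px(big(m)).max(0))
go(q[0],q[1],198,0)
```

```text
(array([473.9,  26.1]), array([57.4, 55.4]), 62.5) [261 205] [361 304]
tcp [475.6  23.9 286.9] tooly yaw -0.5 app [ 0.003 -0.001 -1.   ] open 85.4 nose 173.4 F [-0.3  0.4 -0. ] j [ 0.05  0.28  2.05 -0.    0.81  0.06]
 turn units [-0.06  0.   -0.02]  shift units (cur axes) [ 2.96 -0.07 -0.08]  (final axes) [ 2.96 -0.06 -0.07]
```

play_rows --deltas '[[[0, 0, 0, 0.5, -0.05, -0.06, 1], [0, 0, 0, 0.6, 0, 0, 1], [0, 0, 0, 0.6, 0, 0, 1], [0, 0, 0, 0.6, 0, 0, 1], [0, 0, 0, 0.45, 0, 0, 1], [0, 0, 0, 0, 0, 0, 0.7], [0, 0, 0, 0, 0, 0, 0], [0, 0, 0, 0, 0, 0, -1], [0, 0, 0, 0, 0, 0, -1], [0, 0, 0, 0, 0, 0, -1]]]'

```text
time: 10.1
tcp_pos: [479.0, 16.8, 205.4]
tcp_rot: [0.506, 0.493, -0.502, 0.498]
contact_force: [0.1, -0.5, -1.8]
opening: 55.4
```

play_rows --deltas '[[[0, 0, 0, 0, 0, 0, 1], [0, 0, 0, 0, 0, 0, 1], [0, 0, 0, 0, 0, 0, 1], [0, 0, 0, 0, 0, 0, 1]]]'

```text
time: 10.5
tcp_pos: [479.7, 16.8, 206.6]
tcp_rot: [0.507, 0.492, -0.502, 0.499]
contact_force: [-0.0, -1.1, 0.2]
opening: 85.4
```

Run:
```python
from h import *
c=snap('wrist');save('pics/wrist5.png',c)
go(474,26,198,0)
```

```text
tcp [479.6  16.8 206.5] tooly yaw -1.0 app [ 0.011 -0.002 -1.   ] open 85.4 nose 173.4 F [ 0.1  0.6 -0.2] j [ 0.03  0.43  2.09 -0.    0.61  0.05]
 turn units [-0.12  0.01 -0.08]  shift units (cur axes) [ 0.28 -0.2  -0.3 ]  (final axes) [ 0.28 -0.19 -0.31]
```

View pics/wrist5.png

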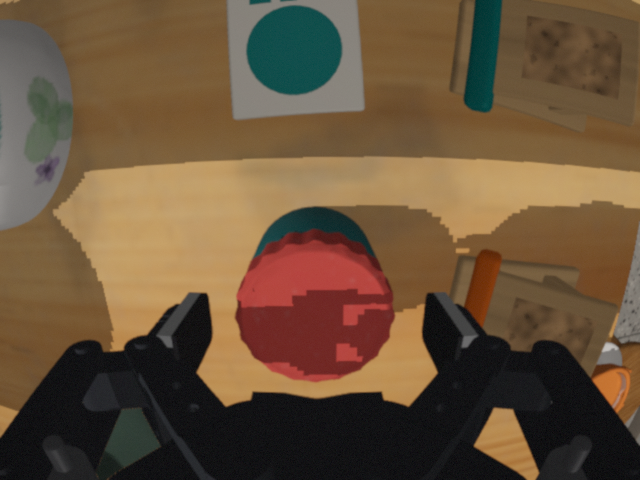

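The jar is centred between the fingers sideways, but 8–9 mm forward of the pads; shift along −z.

play_rows --deltas '[[[-0.1, 0, -0.08, 0.1, 0, -0.2, 1], [0, 0, 0, 0.15, 0, -0.1, 1], [0, 0, 0, 0, 0, 0, 1], [0, 0, 0, 0, 0, 0, 0.5], [0, 0, 0, 0, 0, 0, -1], [0, 0, 0, 0, 0, 0, -1], [0, 0, 0, 0, 0, 0, -1], [0, 0, 0, 0, 0, 0, -1]]]'

```text
time: 11.35
tcp_pos: [479.7, 26.9, 198.5]
tcp_rot: [-0.499, -0.5, 0.501, -0.5]
contact_force: [-0.6, 0.1, -0.0]
opening: 55.9
```

play_rows --deltas '[[[0, 0, 0, -0.5, 0, 0, -1], [0, 0, 0, -1, 0, 0, -1], [0, 0, 0, -1, 0, 0, -1], [0, 0, 0, -0.5, 0.2, -0.5, -1], [0, 0, 0, 0, 0.5, -1, -1], [0, 0, 0, 0, 0.6, -1, -1], [0, 0, 0, 0, 0.6, -1, -1], [0, 0, 0, 0, 0.6, -1, -1], [0, 0, 0, 0, 0.6, -0.6, -1], [0, 0, 0, 0, 0, 0, -1]]]'

```text
time: 12.35
tcp_pos: [574.7, 184.5, 289.9]
tcp_rot: [-0.5, -0.5, 0.503, -0.498]
contact_force: [0.2, -0.3, -1.6]
opening: 55.8
```

Run:
```python
from h import *
c=snap('wrist');save('pics/wrist6.png',c)
go(595,253,290,0)
```

```text
tcp [573.5 183.5 289.5] tooly yaw -0.3 app [-0.006 -0.002 -1.   ] open 55.5 nose 173.4 F [-0.7 -0.5 -1.7] j [ 0.31  0.45  1.78 -0.    0.92  0.31]
 turn units [-0.03  0.02  0.05]  shift units (cur axes) [-0.03  0.71 -2.32]  (final axes) [-0.02  0.72 -2.32]
```

View pics/wrist6.png

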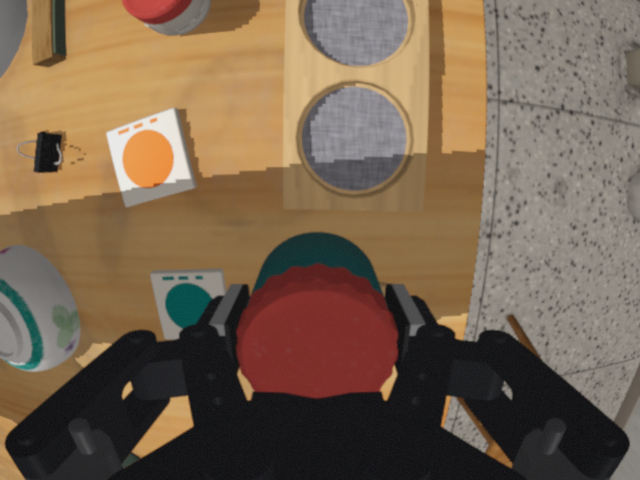

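Wrist view: near recess at (356,138), far one at (357,20), white jar lid (157,5), orange tile (150,157), teal tile (190,305); teal jar held upright.

Run:
```python
from h import *
c=dict(np.load('pics/wrist.npz'))
hsv=cv2.cvtColor(c['pixels'],cv2.COLOR_RGB2HSV); H,S,V=[hsv[...,i].astype(int) for i in range(3)]
m=(S<60); m[:, :285]=0; m[:,440:]=0; m[205:]=0
m=cv2.morphologyEx(m.astype(np.uint8),cv2.MORPH_CLOSE,np.ones((5,5)))
n,l,s,ce=cv2.connectedComponentsWithStats(m)
for i in range(1,n):
  if s[i,4]>500: print('recess',s[i],cv2.minEnclosingCircle(np.float32(onplane(c,px(l==i),12,True))),rect(onplane(c,px(l==i),12,True)))
# rack outline by hue/sat? heights from depth
v,u=np.mgrid[0:480,0:640]; uv=np.stack([u.ravel(),v.ravel()],1); o,d=rays(c,uv,True); Rm=cv2.Rodrigues(np.array(c['rvec'],float))[0]
W=(o+d*(c['depth'].ravel()/(d@Rm[2]))[:,None]).reshape(480,640,3)
print('floor z',W[138,356],'top z',W[60,297],W[78,360])
m=big((abs(W[...,2]-24)<5)&(u>270)&(u<450)&(v<220)); P=onplane(c,px(m),24,True); print('top',rect(P))
m=big((H>3)&(H<15)&(S>170)&(u<220)&(v<220)); print('orange swatch',rect(onplane(c,px(m),8,True)))
t=big(((S<70)&(V>100)|m)&(u<220)&(u>90)&(v<225)&(v>90)); P=onplane(c,px(t),8,True);print('orange tile',rect(P),np.median(W[m][:,2]))
m=big((H>75)&(H<100)&(S>100)&(u<222)&(v>260)&(v<345)); print('teal swatch',rect(onplane(c,px(m),8,True)),np.median(W[m][:,2]))
```

```text
recess [ 304    0  104   66 5738] ((602.0587768554688, 334.5015563964844), 35.12395477294922) (array([602.2, 324. ]), array([69.4, 47.9]), 2.3)
recess [ 302   86  104  105 8474] ((599.80810546875, 250.65853881835938), 34.94388961791992) (array([599.7, 250.6]), array([69. , 69.3]), 45.8)
floor z [601.01298226 250.70683748  11.36565665] top z [563.10486707 300.84249298  24.45138279] [602.23355438 289.18758548  24.53451352]
top (array([600.5, 275.8]), array([143.1,  92.5]), 88.8)
orange swatch (array([458.2, 238.9]), array([40.5, 27.1]), 70.5)
orange tile (array([453.3, 241.5]), array([62.2, 60.1]), 12.1) 8.593165439485404
teal swatch (array([470.5, 127.4]), array([41.2, 31.9]), 55.1) 8.738914620368192
```

play_rows --deltas '[[[0, 0, 0.05, 0, 0.45, -0.7, -1], [0, 0, 0, 0.5, 0.43, -0.8, -1], [0, 0, 0, 0.5, 0, -0.74, -1], [0, 0, 0, 0.4, 0, 0, -1], [0, 0, 0, 0, 0, 0, -1]]]'

```text
time: 12.9
tcp_pos: [597.7, 247.6, 244.2]
tcp_rot: [-0.499, -0.498, 0.504, -0.498]
contact_force: [0.2, -0.7, -2.1]
opening: 55.9
```

Run:
```python
from h import *
go(600,251,212,0)
```

```text
tcp [597.7 247.6 244.2] tooly yaw -0.4 app [-0.005 -0.006 -1.   ] open 55.9 nose 173.4 F [ 0.2 -0.7 -2.1] j [ 0.39  0.57  1.7  -0.    0.89  0.4 ]
 turn units [-0.05  0.04  0.04]  shift units (cur axes) [ 1.07  0.08 -0.12]  (final axes) [ 1.07  0.08 -0.11]
```

play_rows --deltas '[[[0, 0.04, 0.04, 0.35, 0.08, -0.11, -1], [0, 0, 0, 0.35, 0, 0, -1], [0, 0, 0, 0.3, 0, 0, -1], [0, 0, 0, 0, 0, 0, -1]]]'

```text
time: 13.3
tcp_pos: [599.6, 247.7, 212.5]
tcp_rot: [-0.502, -0.497, 0.502, -0.498]
contact_force: [-0.1, -1.0, -1.6]
opening: 55.9
```

Run:
```python
from h import *
go(600,251,211,0)
```

```text
tcp [599.6 247.7 212.5] tooly yaw -0.5 app [ 0.    -0.001 -1.   ] open 55.9 nose 173.4 F [-0.1 -1.  -1.6] j [ 0.39  0.61  1.71 -0.    0.83  0.4 ]
 turn units [-0.07  0.   -0.  ]  shift units (cur axes) [ 0.05  0.01 -0.11]  (final axes) [ 0.05  0.01 -0.11]
```

play_rows --deltas '[[[0, 0, 0, 0.05, 0, -0.1, -1], [0, 0, 0, 0, 0, 0, -0.2], [0, 0, 0, 0, 0, 0, 0.7], [0, 0, 0, 0, 0, 0, 0.9], [0, 0, 0, 0, 0, 0, 1], [0, 0, 0, 0, 0, 0, 1]]]'

```text
time: 13.9
tcp_pos: [600.5, 251.0, 212.7]
tcp_rot: [0.503, 0.497, -0.502, 0.498]
contact_force: [-0.6, 0.1, 0.5]
opening: 85.7
```

play_rows --deltas '[[[0, 0, 0, -0.5, 0, 0, 1], [0, 0, 0, -1, 0, 0, 1], [0, 0, 0, -1, 0, 0, 1], [0, 0, 0, -0.5, -0.8, -0.5, 1], [0, 0, 0, 0, -0.8, -0.5, 1], [0, 0, 0, 0, -0.8, -0.5, 1], [0, 0, 0, 0, -0.8, -0.5, 1], [0, 0, 0, 0, -0.6, -0.4, 1], [0, 0, 0, 0, 0, 0, 1]]]'

```text
time: 14.8
tcp_pos: [484.7, 326.3, 316.7]
tcp_rot: [0.507, 0.496, -0.499, 0.498]
contact_force: [0.6, -1.2, -0.6]
opening: 85.5
```

Run:
```python
from h import *
c=snap('wrist');save('pics/wrist7.png',c)
hsv=cv2.cvtColor(c['pixels'],cv2.COLOR_RGB2HSV); H,S,V=[hsv[...,i].astype(int) for i in range(3)]
m=((H<8)|(H>172))&(S>140)&(V>60)
n,l,s,ce=cv2.connectedComponentsWithStats(m.astype(np.uint8))
for i in range(1,n):
  if s[i,4]>300:
    for z in (50,74): print(s[i],ce[i].round(),z,rect(onplane(c,px(l==i),z,True)))
go(475,352,290,0)
```

```text
[ 260  161   73   73 4198] [296. 197.] 50 (array([475.7, 356.3]), array([47.2, 46.7]), 88.8)
[ 260  161   73   73 4198] [296. 197.] 74 (array([476.9, 360.2]), array([42.4, 42. ]), 88.8)
[471 311  35  30 421] [489. 325.] 50 (array([624.3, 254.5]), array([11.6, 46.7]), 45.9)
[471 311  35  30 421] [489. 325.] 74 (array([610.3, 268.8]), array([10.4, 42. ]), 45.9)
tcp [485.7 325.9 316.9] tooly yaw -0.7 app [ 0.012  0.006 -1.   ] open 85.7 nose 173.4 F [ 0.1 -0.2  0.4] j [ 0.59  0.39  1.8  -0.    0.94  0.6 ]
 turn units [-0.09 -0.04 -0.09]  shift units (cur axes) [ 0.9  -0.38 -0.86]  (final axes) [ 0.9  -0.36 -0.87]
```

View pics/wrist7.png

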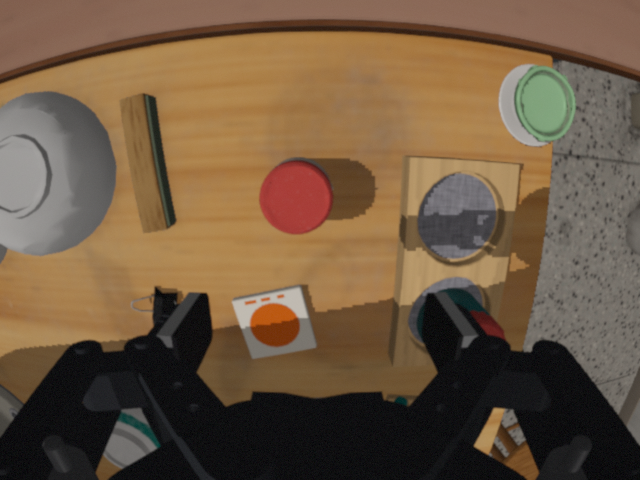

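Run:
```python
from h import *
c=dict(np.load('pics/wrist.npz'))
Rm=cv2.Rodrigues(np.array(c['rvec'],float))[0]
for p in [(320,10),(320,20),(320,35),(450,30),(200,20),(230,318)]:
    o,d=rays(c,p,True); print(p,(o+d*(c['depth'][p[1],p[0]]/(d@Rm[2]))[:,None]).round())
    if p==(320,10): print('cam',o.round())
```

```text
(320, 10) [[494. 500.  -9.]]
cam [487. 395. 287.]
(320, 20) [[494. 491.  -8.]]
(320, 35) [[494. 475.   1.]]
(450, 30) [[601. 488.  -7.]]
(200, 20) [[397. 498.  -9.]]
(230, 318) [[412. 244.   1.]]
```

play_rows --deltas '[[[-0.09, -0.04, -0.09, 0.3, -0.17, -0.5, 1], [0, 0, 0, 0.3, -0.17, -0.5, 1], [0, 0, 0, 0.3, 0, 0, 1], [0, 0, 0, 0, 0, 0, 1]]]'

```text
time: 15.25
tcp_pos: [477.2, 357.7, 289.0]
tcp_rot: [0.5, 0.5, -0.499, 0.5]
contact_force: [0.4, -0.8, 0.0]
opening: 85.5
```

Run:
```python
from h import *
c=snap('wrist')
hsv=cv2.cvtColor(c['pixels'],cv2.COLOR_RGB2HSV); H,S,V=[hsv[...,i].astype(int) for i in range(3)]
m=((H<8)|(H>172))&(S>140)&(V>60)
q,_,_=rect(onplane(c,px(big(m)),50,True)); print(q,_)
go(q[0],q[1],193,0)
```

```text
[475.7 357.5] 67.3
tcp [477.4 357.8 289.6] tooly yaw -0.0 app [ 0.002  0.001 -1.   ] open 85.7 nose 173.4 F [ 0.5 -0.3 -0.4] j [ 0.64  0.44  1.79 -0.    0.91  0.64]
 turn units [-0.   -0.01 -0.01]  shift units (cur axes) [ 3.22 -0.06  0.01]  (final axes) [ 3.22 -0.06  0.01]
```

play_rows --deltas '[[[0, 0, 0, 0.5, -0.06, 0, 1], [0, 0, 0, 0.6, 0, 0, 1], [0, 0, 0, 0.6, 0, 0, 1], [0, 0, 0, 0.6, 0, 0, 1], [0, 0, 0, 0, 0, 0, 1]]]'

```text
time: 15.8
tcp_pos: [477.7, 356.5, 218.6]
tcp_rot: [0.502, 0.499, -0.499, 0.5]
contact_force: [-0.0, -0.4, -0.7]
opening: 85.5
```

Run:
```python
from h import *
go(475.7,357,193,0)
```

```text
tcp [477.7 356.5 218.6] tooly yaw -0.1 app [ 0.003  0.001 -1.   ] open 85.5 nose 173.4 F [-0.  -0.4 -0.7] j [ 0.64  0.54  1.83 -0.    0.77  0.64]
 turn units [-0.01 -0.01 -0.02]  shift units (cur axes) [ 0.85 -0.07 -0.02]  (final axes) [ 0.85 -0.07 -0.02]
```

play_rows --deltas '[[[0, 0, 0, 0.4, -0.07, 0, 1], [0, 0, 0, 0.42, 0, 0, 1], [0, 0, 0, 0, 0, 0, 1], [0, 0, 0, 0, 0, 0, 0.5], [0, 0, 0, 0, 0, 0, -1], [0, 0, 0, 0, 0, 0, -1], [0, 0, 0, 0, 0, 0, -1], [0, 0, 0, 0, 0, 0, -1], [0, 0, 0, 0, 0, 0, -1]]]'

```text
time: 16.7
tcp_pos: [477.1, 356.8, 195.6]
tcp_rot: [0.503, 0.499, -0.498, 0.5]
contact_force: [-0.3, 0.5, -1.3]
opening: 46.4
```

play_rows --deltas '[[[0, 0, 0, -0.5, 0, 0, -1], [0, 0, 0, -1, 0, 0, -1], [0, 0, 0, -1, 0, 0, -1], [0, 0, 0, 0, 0, 0, -1]]]'

```text
time: 17.1
tcp_pos: [476.4, 356.4, 274.7]
tcp_rot: [0.502, 0.499, -0.499, 0.5]
contact_force: [1.1, 0.5, -1.3]
opening: 46.9
```

Run:
```python
from h import *
go(602,334.5,270,0)
```

```text
tcp [476.4 356.4 274.7] tooly yaw -0.2 app [ 0.005  0.002 -1.   ] open 46.9 nose 173.4 F [ 1.1  0.5 -1.3] j [ 0.64  0.46  1.81 -0.    0.87  0.64]
 turn units [-0.02 -0.02 -0.03]  shift units (cur axes) [0.17 4.19 0.72]  (final axes) [0.16 4.19 0.73]
```

play_rows --deltas '[[[0, 0, 0, 0, 0.8, 0.1, -1], [0, 0, 0, 0, 0.9, 0.15, -1], [0, 0, 0, 0, 0.9, 0.15, -1], [0, 0, 0, 0.2, 0.9, 0.15, -1], [0, 0, 0, 0.3, 0.6, 0.15, -1], [0, 0, 0, 0, 0, 0, -1]]]'

```text
time: 17.7
tcp_pos: [602.3, 334.1, 262.0]
tcp_rot: [0.503, 0.499, -0.498, 0.5]
contact_force: [-0.2, 0.7, -2.2]
opening: 46.4
```

Run:
```python
from h import *
go(602,334.5,209,0)
c=snap('wrist');save('pics/wrist8.png',c)
```

```text
tcp [602.3 334.1 262. ] tooly yaw -0.1 app [ 0.006  0.003 -1.   ] open 46.4 nose 173.4 F [-0.2  0.7 -2.2] j [0.5  0.59 1.59 0.   0.95 0.51]
 turn units [-0.01 -0.02 -0.04]  shift units (cur axes) [ 1.77 -0.02 -0.01]  (final axes) [ 1.77 -0.01 -0.01]
```

play_rows --deltas '[[[0, -0.02, -0.04, 0.45, 0, 0, -1], [0, 0, 0, 0.5, 0, 0, -1], [0, 0, 0, 0.5, 0, 0, -1], [0, 0, 0, 0.3, 0, 0, -1], [0, 0, 0, 0, 0, 0, -1]]]'

```text
time: 18.25
tcp_pos: [598.3, 335.6, 206.3]
tcp_rot: [0.499, 0.501, -0.5, 0.5]
contact_force: [0.6, -4.3, 15.0]
opening: 46.3
```

Run:
```python
from h import *
go(602,334.5,208.5,0)
```

```text
tcp [598.3 335.6 206.3] tooly yaw 0.1 app [-0.002  0.    -1.   ] open 46.3 nose 173.4 F [ 0.6 -4.3 15. ] j [0.51 0.66 1.62 0.   0.86 0.51]
 turn units [ 0.01 -0.    0.01]  shift units (cur axes) [-0.07  0.12  0.04]  (final axes) [-0.07  0.12  0.04]
```

play_rows --deltas '[[[0, 0, 0, -0.05, 0.1, 0, -1], [0, 0, 0, 0, 0, 0, -0.2], [0, 0, 0, 0, 0, 0, 0.5], [0, 0, 0, 0, 0, 0, 0.9], [0, 0, 0, 0, 0, 0, 0.9], [0, 0, 0, -0.5, 0, 0, 0.9], [0, 0, 0, -1, 0, 0, 0.9], [0, 0, 0, -1, 0, 0, 0.9], [0, 0, 0, -0.8, -0.6, 0.5, 0.9], [0, 0, 0, 0, -0.9, 0.8, 0.9]]]'

```text
time: 19.25
tcp_pos: [557.3, 298.5, 312.7]
tcp_rot: [0.5, 0.501, -0.498, 0.501]
contact_force: [0.7, 0.5, -0.5]
opening: 81.2
```

play_rows --deltas '[[[-1, 0, 0, 0, 0, 0, 0.9], [-1, 0, 0, 0, 0, 0, 0.9], [-1, 0, 0, 0, 0, 0, 0.9], [-1, 0, 0, 0, 0, 0, 0.9], [-1, 0, 0, 0, 0, 0, 0.9], [-1, 0, 0, 0, 0, 0, 0.9], [-1, 0, 0, 0, 0, 0, 0.9], [-1, 0, 0, 0, 0, 0, 0.9], [-1, 0, 0, 0, 0, 0, 0.9], [-1, 0, 0, 0, 0, 0, 0.9]]]'

```text
time: 20.25
tcp_pos: [554.6, 295.8, 328.8]
tcp_rot: [0.045, 0.702, -0.039, 0.71]
contact_force: [0.1, -0.2, -0.4]
opening: 81.0
```

Run:
```python
from h import *
go(500,242,320,102)
```

```text
tcp [554.6 295.8 328.8] tooly yaw 83.2 app [ 0.012  0.007 -1.   ] open 81.0 nose 173.4 F [ 0.1 -0.2 -0.4] j [ 0.49  0.43  1.7   0.    1.   -0.97]
 turn units [-2.35  0.09 -0.05]  shift units (cur axes) [ 0.26 -2.   -1.6 ]  (final axes) [ 0.29 -1.38 -2.15]
```

play_rows --deltas '[[[-0.8, 0, 0, 0, 0, 0, 0.9], [-0.8, 0, 0, 0, 0, 0, 0.9], [-0.7, 0.09, -0.05, 0, 0, 0, 0.9], [0, 0, 0, 0.2, -0.5, -0.7, 0.9], [0, 0, 0, 0.2, -0.5, -0.7, 0.9], [0, 0, 0, 0.2, -0.4, -0.7, 0.9], [0, 0, 0, 0, 0, 0, 0.9]]]'

```text
time: 20.95
tcp_pos: [501.3, 239.9, 319.2]
tcp_rot: [-0.078, 0.699, 0.079, 0.706]
contact_force: [0.0, 0.4, -0.2]
opening: 81.1
```

```bash
cat >> h.py <<'E'
def wcloud(c):
    v,u=np.mgrid[0:480,0:640]; o,d=rays(c,np.stack([u.ravel(),v.ravel()],1),True); Rm=cv2.Rodrigues(np.array(c['rvec'],float))[0]
    return (o+d*(c['depth'].ravel()/(d@Rm[2]))[:,None]).reshape(480,640,3)
def tile(c,x,y,h0,h1):
    W=wcloud(c); hsv=cv2.cvtColor(c['pixels'],cv2.COLOR_RGB2HSV); H,S,V=[hsv[...,i].astype(int) for i in range(3)]
    m=big(near(W,x,y,40)&(H>=h0)&(H<=h1)&(S>100)); print('swatch z',np.median(W[m][:,2]).round(1),rect(onplane(c,px(m),8,True)))
    t=big(near(W,x,y,50)&(((S<75)&(V>80))|m)&(W[...,2]>4)); t=cv2.morphologyEx(t.astype(np.uint8),cv2.MORPH_OPEN,np.ones((5,5)))>0
    q=rect(onplane(c,px(t),8,True)); print('tile',q); return q
E
python3 - <<'E'
from h import *
c=snap('wrist');save('pics/wrist9.png',c)
tile(c,453,242,3,16); tile(c,471,127,75,100)
W=wcloud(c); hsv=cv2.cvtColor(c['pixels'],cv2.COLOR_RGB2HSV); H,S,V=[hsv[...,i].astype(int) for i in range(3)]
m=((H>75)&(H<100)&(S>100))&near(W,556,134,60)&(W[...,2]>15); 
if m.any(): print('lipT',m.sum(),rect(W[m][:,:2]),np.percentile(W[m][:,2],[5,50,95]),px(m).min(0),px(m).max(0))
go(453,242,220,102)
E
```

```text
swatch z 8.6 (array([452.4, 241.3]), array([42. , 42.2]), 39.7)
tile (array([452.1, 241.2]), array([59.9, 59.8]), 12.2)
swatch z 8.8 (array([474.6, 124.4]), array([40.5, 41.2]), 10.3)
tile (array([474.5, 125.3]), array([59.7, 60.9]), 2.8)
lipT 1033 (array([548.3, 147.7]), array([47.8, 87.9]), 31.1) [23.75500637 27.09966013 29.42131461] [ 77 243] [205 434]
tcp [502.7 240.9 320.1] tooly yaw 102.8 app [ 0.012  0.004 -1.   ] open 81.0 nose 173.4 F [1.3 0.2 0.2] j [ 0.44  0.34  1.86 -0.    0.93 -1.35]
 turn units [ 0.1   0.09 -0.01]  shift units (cur axes) [ 3.32  0.4  -1.65]  (final axes) [ 3.34  0.38 -1.61]
```

View pics/wrist9.png

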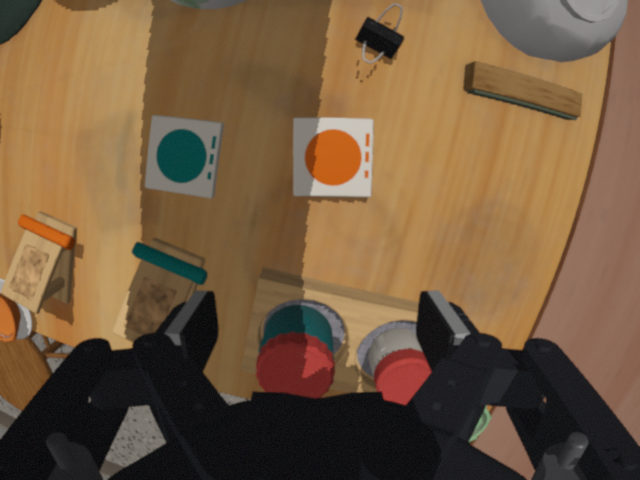

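Both jars stand in the recesses; tiles at (333,157) and (182,157); lip rails teal (170,262), orange (47,231).

Run:
```python
from h import *
c=dict(np.load('pics/wrist.npz')); W=wcloud(c); hsv=cv2.cvtColor(c['pixels'],cv2.COLOR_RGB2HSV); H,S,V=[hsv[...,i].astype(int) for i in range(3)]
v,u=np.mgrid[0:480,0:640]
for n,m in [('T',(H>75)&(H<100)&(S>100)&(u>120)&(u<215)&(v>235)&(v<290)),('O',(H>3)&(H<14)&(S>150)&(u>10)&(u<80)&(v>205)&(v<255))]:
    m=big(m); z=np.median(W[m][:,2]); P=onplane(c,px(m),z,True); print(n,m.sum(),'z',np.percentile(W[m][:,2],[5,50,95]).round(1),rect(P),'depthrect',rect(W[m][:,:2]))
    # bed plane from points uphill of lip
    (q,wh,a)=rect(P); 
    d=W[...,:2]-q; al=np.radians(-9); ex=np.array([np.cos(al),np.sin(al)]); ey=np.array([-ex[1],ex[0]])
    s=d@ex; t=d@ey; B=(s>12)&(s<45)&(abs(t)<24)&(W[...,2]>22)&(u<205)
    Q=W[B]; A=np.c_[Q[:,:2],np.ones(len(Q))]; g,_,_,_=np.linalg.lstsq(A,Q[:,2],rcond=None)
    print(' bed n',B.sum(),'slope rad',np.arctan(np.hypot(*g[:2])),'heading',np.degrees(np.arctan2(g[1],g[0])), 'z at 20 uphill of lip', g[:2]@(q+20*ex)+g[2])
```

```text
T 1030 z [23.8 27.1 29.4] (array([556.6, 132. ]), array([64.4, 12.9]), 79.8) depthrect (array([514.4, 179.9]), array([ 54.8, 172.1]), 42.1)
 bed n 2481 slope rad 0.6201431375356175 heading -9.639365210174399 z at 20 uphill of lip 32.65881153623985
O 785 z [20.3 26.5 29.3] (array([558.8,   3.4]), array([72.7, 14.8]), 81.2) depthrect (array([562.6, -12.5]), array([90.5, 22.1]), 82.6)
 bed n 1817 slope rad 0.616035578497056 heading -9.957104852910119 z at 20 uphill of lip 32.63619929211819
```

play_rows --deltas '[[[0.07, 0.09, 0, 0.6, 0.2, -0.8, 0.9], [0, 0, 0, 0.6, 0.2, -0.8, 0.9], [0, 0, 0, 0.7, 0, 0, 0.9], [0, 0, 0, 0.7, 0, 0, 0.9], [0, 0, 0, 0.7, 0, 0, 0.9], [0, 0, 0, 0, 0, 0, 0.9]]]'

```text
time: 21.6
tcp_pos: [458.9, 247.4, 225.5]
tcp_rot: [-0.072, 0.698, 0.078, 0.709]
contact_force: [-0.4, 0.4, 0.4]
opening: 81.3
```

Run:
```python
from h import *
go(452.2,241.2,186,102.2)
```

```text
tcp [458.9 247.4 225.5] tooly yaw 102.2 app [ 0.015  0.01  -1.   ] open 81.3 nose 173.4 F [-0.4  0.4  0.4] j [ 0.49  0.44  1.99  0.    0.69 -1.29]
 turn units [-0.    0.12 -0.05]  shift units (cur axes) [ 1.31 -0.17 -0.28]  (final axes) [ 1.32 -0.16 -0.26]
```

play_rows --deltas '[[[0, 0.12, -0.05, 0.4, -0.16, -0.26, 0.7], [0, 0, 0, 0.4, 0, 0, 0.7], [0, 0, 0, 0.3, 0, 0, 0.7], [0, 0, 0, 0, 0, 0, 0.7]]]'

```text
time: 22.0
tcp_pos: [454.2, 242.1, 192.8]
tcp_rot: [-0.075, 0.702, 0.075, 0.704]
contact_force: [-0.6, -0.1, 0.1]
opening: 72.8
```

Run:
```python
from h import *
c=snap('wrist');save('pics/wrist10.png',c)
tile(c,452,241,3,16)
go(452.2,241.2,176,102.2)
```

```text
swatch z 8.7 (array([452.4, 241.3]), array([42.7, 42.6]), 61.3)
tile (array([451.8, 241.1]), array([60.3, 59.7]), 12.1)
tcp [454.5 242.3 193.3] tooly yaw 102.2 app [ 0.004  0.001 -1.   ] open 72.7 nose 173.4 F [ 0.1 -0.   0.2] j [ 0.49  0.49  2.01 -0.    0.63 -1.3 ]
 turn units [-0.    0.03 -0.  ]  shift units (cur axes) [ 0.58 -0.02 -0.08]  (final axes) [ 0.58 -0.02 -0.08]
```

View pics/wrist10.png

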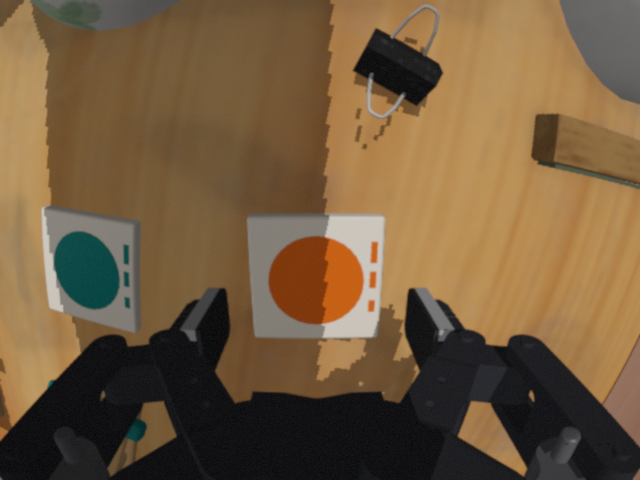

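Tile centred between the fingers. Read the fingertip height from depth, then descend.

Run:
```python
from h import *
c=dict(np.load('pics/wrist.npz')); W=wcloud(c)
for p in [(222,293),(225,300),(200,292),(212,300),(415,296),(430,297),(410,300)]: print(p,W[p[1],p[0]].round(1))
```

```text
(222, 293) [453.5 205.1  35.5]
(225, 300) [457.3 206.2  33.3]
(200, 292) [4.736e+02 1.875e+02 4.000e-01]
(212, 300) [453.3 203.1  43.2]
(415, 296) [437.8 276.1  39.1]
(430, 297) [436.  280.8  42.2]
(410, 300) [441.8 276.6  34.1]
```

play_rows --deltas '[[[0, 0.03, 0, 0.3, -0.02, -0.08, 0.7], [0, 0, 0, 0.15, 0, 0, 0.7], [0, 0, 0, 0, 0, 0, 0.7]]]'

```text
time: 22.35
tcp_pos: [452.6, 241.3, 179.5]
tcp_rot: [-0.075, 0.703, 0.075, 0.703]
contact_force: [0.4, -0.4, -0.4]
opening: 72.8
```

play_rows --deltas '[[[0, 0, 0, 0.15, 0, 0, 0.7], [0, 0, 0, 0.1, 0, 0, 0.7], [0, 0, 0, 0, 0, 0, 0.7]]]'

```text
time: 22.65
tcp_pos: [452.8, 241.4, 171.5]
tcp_rot: [-0.075, 0.703, 0.075, 0.703]
contact_force: [-0.5, 0.4, 0.1]
opening: 72.7
```

Run:
```python
from h import *
c=snap('wrist'); W=wcloud(c); go(452.2,241.2,165,102.2)
s=(W[...,2]>2)&(W[...,2]<60); v,u=np.mgrid[0:480,0:640]
for (a,b) in [(190,235),(400,445)]:
    m=s&(u>=a)&(u<b)&(v>280)&(v<380)&(c['pixels'].max(2)<130)&(abs((W[...,0]-452)*np.cos(np.radians(12))+(W[...,1]-241)*np.sin(np.radians(12)))<16)
    print(m.sum(),np.percentile(W[m][:,2],[1,5,20,50]).round(1))
```

```text
tcp [452.8 241.4 171.7] tooly yaw 102.2 app [ 0.001  0.002 -1.   ] open 72.4 nose 173.4 F [-0.7 -0.4  0.1] j [ 0.49  0.53  2.02  0.    0.59 -1.3 ]
 turn units [-0.    0.01 -0.01]  shift units (cur axes) [ 0.22 -0.   -0.02]  (final axes) [ 0.22 -0.   -0.02]
2512 [ 7.7 11.  17.7 29.4]
2467 [ 8.  11.3 18.  29.5]
```

play_rows --deltas '[[[0, 0, 0, 0.13, 0, 0, 0.7], [0, 0, 0, 0, 0, 0, 0.7], [0, 0, 0, 0, 0, 0, 0.5], [0, 0, 0, 0, 0, 0, 0.3], [0, 0, 0, 0, 0, 0, 0.2]]]'

```text
time: 23.2
tcp_pos: [454.0, 242.2, 169.5]
tcp_rot: [-0.074, 0.702, 0.076, 0.705]
contact_force: [-0.6, 0.4, -0.5]
opening: 58.1
```

play_rows --deltas '[[[0, 0, 0, 0, 0, 0, 0.6], [0, 0, 0, 0.1, -0.03, -0.06, 0.6], [0, 0, 0, 0, 0, 0, 0.6], [0, 0, 0, 0, 0, 0, 0.3], [0, 0, 0, 0, 0, 0, -1], [0, 0, 0, 0, 0, 0, -1]]]'

```text
time: 23.8
tcp_pos: [453.8, 241.0, 169.7]
tcp_rot: [-0.074, 0.7, 0.076, 0.706]
contact_force: [-0.1, 0.2, -1.4]
opening: 58.3
```

play_rows --deltas '[[[0, 0, 0, -0.4, 0, 0, -1], [0, 0, 0, -0.8, 0, 0, -1], [0, 0, 0, -0.8, 0, 0, -1], [0, 0, 0, -0.8, 0, 0, -1], [0, 0, 0, 0, 0, 0, -1]]]'

```text
time: 24.3
tcp_pos: [452.1, 240.2, 256.8]
tcp_rot: [-0.075, 0.702, 0.076, 0.704]
contact_force: [-0.4, -0.7, -0.8]
opening: 58.0
```

Run:
```python
from h import *
al=np.radians(-9.8); ex=np.array([np.cos(al),np.sin(al)])
def tgt(lip,L,off,up): # L: TCP to tile underside along approach; off mm above bed along normal; up mm uphill
    base=np.r_[lip+31*ex,41]; n=np.r_[-np.sin(.61)*ex,np.cos(.61)]; s=np.r_[np.cos(.61)*ex,np.sin(.61)]
    return base+n*(L+off)+s*up
print(tgt(np.array([556.6,1.5]),166.5,60,5),tgt(np.array([556.6,1.5]),166.5,4,3))
t=tgt(np.array([556.6,1.5]),166.5,60,5); go(*t,80.2,.61,-9.8)
```

```text
[463.32499383  17.61139114 229.51461334] [493.32207329  12.42999582 182.46858942]
tcp [452.1 240.2 256.8] tooly yaw 102.2 app [ 0.004  0.002 -1.   ] open 58.0 nose 173.4 F [-0.4 -0.7 -0.8] j [ 0.49  0.38  1.99  0.    0.76 -1.3 ]
 turn units [ 2.66 -4.29 -0.85]  shift units (cur axes) [ 0.89 -7.33 -1.21]  (final axes) [ 1.68 -7.25  0.82]
```

play_rows --deltas '[[[0, 0, 0, -0.2, -0.8, 0, -1], [0, 0, 0, -0.2, -1, -0.2, -1], [0, 0, 0, 0, -1, -0.3, -1], [0, 0, 0, 0, -1, -0.3, -1], [0, 0, 0, 0, -1, -0.3, -1], [0, 0, 0, 0, -0.7, -0.3, -1], [0, 0, 0, 0, 0, 0, -1]]]'

```text
time: 25.0
tcp_pos: [443.8, 65.0, 266.7]
tcp_rot: [-0.075, 0.702, 0.077, 0.703]
contact_force: [0.2, 0.2, -0.8]
opening: 57.9
```

play_rows --deltas '[[[0.44, -0.72, -0.14, 0, 0, 0, -1], [0.44, -0.72, -0.14, 0, 0, 0, -1], [0.44, -0.72, -0.14, 0, 0, 0, -1], [0.44, -0.72, -0.14, 0, 0, 0, -1], [0.44, -0.72, -0.14, 0, 0, 0, -1], [0.44, -0.72, -0.14, 0, 0, 0, -1], [0, 0, 0, 0, 0, 0, -1]]]'

```text
time: 25.7
tcp_pos: [443.7, 62.6, 264.3]
tcp_rot: [0.009, 0.52, -0.051, 0.852]
contact_force: [0.3, -0.7, -1.1]
opening: 57.8
```

```bash
cat >> h.py <<'E'
def tgt(lip,L,off,up,al=-9.8):
    al=np.radians(al); ex=np.array([np.cos(al),np.sin(al)])
    base=np.r_[np.array(lip)+31*ex,41]; n=np.r_[-np.sin(.61)*ex,np.cos(.61)]; s=np.r_[np.cos(.61)*ex,np.sin(.61)]
    return base+n*(L+off)+s*up
E
python3 - <<'E'
from h import *
c=snap('wrist');save('pics/wrist11.png',c)
go(*tgt([556.6,1.5],169.7,60,5),80.2,.61,-9.8)
W=wcloud(c); hsv=cv2.cvtColor(c['pixels'],cv2.COLOR_RGB2HSV); H,S,V=[hsv[...,i].astype(int) for i in range(3)]
for n,m in [('O',(H>3)&(H<15)&(S>150)&near(W,557,2,55)&(W[...,2]>12)&(W[...,2]<40)),('T',(H>75)&(H<100)&(S>100)&near(W,556.6,132,50)&(W[...,2]>12)&(W[...,2]<40))]:
    if m.sum()>50:
        m=big(m); P=onplane(c,px(m),27,True); print(n,m.sum(),px(m).min(0),px(m).max(0),rect(P),np.percentile(W[m][:,2],[5,50,95]))
E
```

```text
tcp [443.7  62.7 264.3] tooly yaw 84.5 app [ 0.452 -0.077 -0.888] open 57.8 nose 173.4 F [-0.5  0.2 -0.8] j [ 0.2   0.23  2.28 -0.74  0.25 -0.6 ]
 turn units [ 0.6  -0.95 -0.05]  shift units (cur axes) [ 1.34 -1.39  0.14]  (final axes) [ 1.36 -1.37  0.07]
O 993 [207 221] [303 239] (array([5.557e+02, 4.000e-01]), array([66.7, 16.2]), 85.7) [16.85171751 24.55270658 28.78292087]
T 1537 [400 208] [492 232] (array([555. , 128.9]), array([67.2, 14.2]), 80.3) [22.29241692 26.3037635  28.92406138]
```

View pics/wrist11.png

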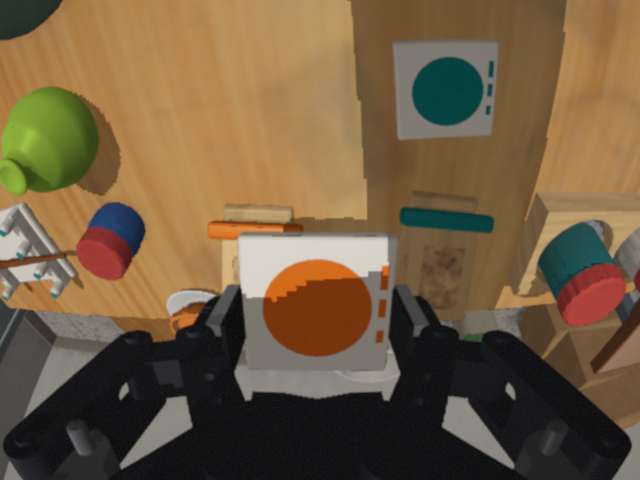

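Tile held square; orange lip at (255,230), teal lip (446,219). Wrist joint 5 nears its limit, so I place with less tilt (~0.47) and let the tile drop onto the bed.

```bash
cat >> h.py <<'E'
def tg2(lip,L,off,up,tilt,al=-9.8):
    b=tgt(lip,0,off,up,al); a=np.radians(al); return b-L*np.array([np.sin(tilt)*np.cos(a),np.sin(tilt)*np.sin(a),-np.cos(tilt)])
E
python3 - <<'E'
from h import *
print(tg2([556.5,.5],169.7,8,6,.46))
go(*tg2([556.5,.5],169.7,50,6,.46),80.2,.46,-9.8)
E
```

```text
[513.13905158   7.98973631 203.05449773]
tcp [443.7  62.7 264.3] tooly yaw 84.5 app [ 0.452 -0.077 -0.888] open 57.8 nose 173.4 F [-0.5  0.2 -0.8] j [ 0.2   0.23  2.28 -0.74  0.25 -0.6 ]
 turn units [ 0.6   0.12 -0.  ]  shift units (cur axes) [ 1.61 -1.5   1.06]  (final axes) [ 1.59 -1.4   1.2 ]
```

play_rows --deltas '[[[0.3, 0.06, 0, 0, 0, 0, -1], [0.3, 0.06, 0, 0, 0, 0, -1], [0, 0, 0, 0, -0.5, 0.4, -1], [0, 0, 0, 0.4, -0.5, 0.4, -1], [0, 0, 0, 0.5, -0.4, 0.4, -1], [0, 0, 0, 0.5, 0, 0, -1], [0, 0, 0, 0, 0, 0, -1]]]'

```text
time: 26.45
tcp_pos: [489.2, 14.1, 241.1]
tcp_rot: [0.044, 0.529, -0.067, 0.845]
contact_force: [-0.6, 1.1, -1.1]
opening: 58.2
```

Run:
```python
from h import *
c=snap('wrist');save('pics/wrist12.png',c)
go(*tg2([556.5,.5],169.7,50,6,.46),80.2,.46,-9.8)
W=wcloud(c); hsv=cv2.cvtColor(c['pixels'],cv2.COLOR_RGB2HSV); H,S,V=[hsv[...,i].astype(int) for i in range(3)]
for n,m in [('O',(H>3)&(H<15)&(S>150)&near(W,557,1,55)&(W[...,2]>19)&(W[...,2]<40))]:
    if m.sum()>50:
        m=big(m); P=onplane(c,px(m),27,True); print(n,m.sum(),px(m).min(0),px(m).max(0),rect(P),np.percentile(W[m][:,2],[5,50,95]))
```

```text
tcp [489.1  14.3 241.8] tooly yaw 80.8 app [ 0.431 -0.067 -0.9  ] open 57.7 nose 173.4 F [ 0.8 -0.6 -0.8] j [ 0.06  0.32  2.21 -0.5   0.19 -0.88]
 turn units [ 0.05 -0.06 -0.06]  shift units (cur axes) [ 0.14 -0.07 -0.04]  (final axes) [ 0.14 -0.07 -0.04]
O 2633 [248 193] [370 217] (array([ 5.576e+02, -3.000e-01]), array([65.3, 14.6]), 82.2) [22.39769249 26.54376692 29.04984081]
```

Run:
```python
from h import *
go(*tg2([557,0],169.7,8,6,.46),80.2,.46,-9.8)
```

```text
tcp [489.1  14.3 241.8] tooly yaw 80.8 app [ 0.431 -0.067 -0.9  ] open 57.7 nose 173.4 F [ 0.8 -0.6 -0.8] j [ 0.06  0.32  2.21 -0.5   0.19 -0.88]
 turn units [ 0.05 -0.06 -0.06]  shift units (cur axes) [ 1.53 -0.1   0.2 ]  (final axes) [ 1.53 -0.08  0.18]
```

play_rows --deltas '[[[0.05, -0.06, -0.06, 0.3, -0.1, 0.2, -1], [0, 0, 0, 0.3, 0, 0, -1], [0, 0, 0, 0.3, 0, 0, -1], [0, 0, 0, 0.3, 0, 0, -1], [0, 0, 0, 0, 0, 0, -1]]]'

```text
time: 27.0
tcp_pos: [509.4, 9.7, 213.6]
tcp_rot: [0.043, 0.526, -0.071, 0.846]
contact_force: [0.3, 0.5, 0.2]
opening: 57.9
```

Run:
```python
from h import *
go(*tg2([557,0],169.7,8,6,.46),80.2,.46,-9.8)
```

```text
tcp [509.4   9.7 213.6] tooly yaw 80.5 app [ 0.437 -0.075 -0.897] open 57.9 nose 173.4 F [0.3 0.5 0.2] j [ 0.05  0.41  2.18 -0.73  0.14 -0.65]
 turn units [ 0.04 -0.01 -0.  ]  shift units (cur axes) [ 0.38 -0.05 -0.02]  (final axes) [ 0.38 -0.05 -0.02]
```

play_rows --deltas '[[[0.04, 0, 0, 0.2, -0.05, 0, -1], [0, 0, 0, 0.18, 0, 0, -1], [0, 0, 0, 0, 0, 0, -1]]]'

```text
time: 27.3
tcp_pos: [513.6, 8.3, 205.0]
tcp_rot: [0.045, 0.526, -0.072, 0.846]
contact_force: [-0.2, 0.2, -1.0]
opening: 58.2
```

Run:
```python
from h import *
go(*tg2([557,0],169.7,6,5,.46),80.2,.46,-9.8)
c=r.capture('wrist'); s=r.capture('side'); np.savez('pics/w13.npz',**c)
a=cv2.resize(s['pixels'][200:280,250:400,::-1],None,fx=4,fy=4,interpolation=cv2.INTER_CUBIC); b=cv2.resize(c['pixels'][150:350,120:520,::-1],(500,250))
o=np.zeros((600,600,3),np.uint8); o[:320]=a; o[330:580,:500]=b; cv2.imwrite('pics/c13.png',o)
```

```text
tcp [513.6   8.3 205. ] tooly yaw 80.3 app [ 0.437 -0.075 -0.896] open 58.2 nose 173.4 F [-0.2  0.2 -1. ] j [ 0.04  0.43  2.17 -0.81  0.13 -0.57]
 turn units [ 0.01 -0.01 -0.  ]  shift units (cur axes) [ 0.13 -0.03 -0.05]  (final axes) [ 0.13 -0.03 -0.05]
```

View pics/c13.png

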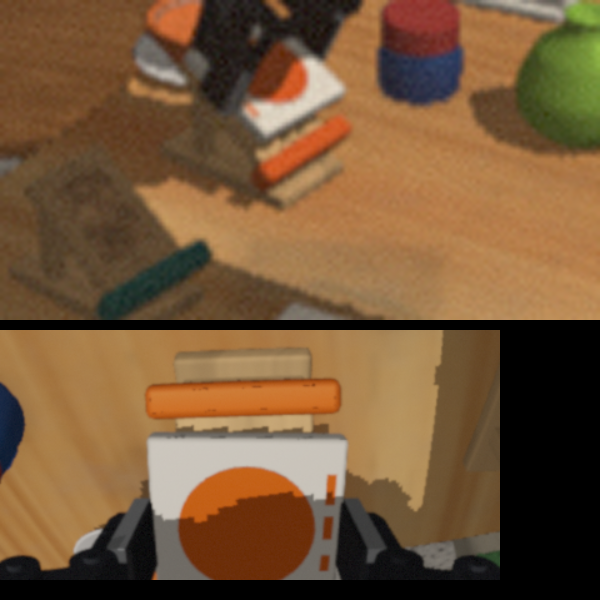

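The tile hangs centred just above bed and lip. Last few mm, then release.

play_rows --deltas '[[[0, 0, 0, 0.15, -0.03, -0.03, -1], [0, 0, 0, 0, 0, 0, -1], [0, 0, 0, 0, 0, 0, 0.6], [0, 0, 0, 0, 0, 0, 0.8], [0, 0, 0, 0, 0, 0, 0.8], [0, 0, 0, 0, 0, 0, 0.8]]]'

```text
time: 28.0
tcp_pos: [514.5, 7.8, 203.4]
tcp_rot: [0.044, 0.524, -0.071, 0.847]
contact_force: [-0.7, -0.6, -0.0]
opening: 76.6
```

play_rows --deltas '[[[0, 0, 0, -0.5, 0, 0, 0.8], [0, 0, 0, -1, 0, 0, 0.8], [0, 0, 0, -1, 0, 0, 0.8], [0, 0, 0, -0.6, 0, 0, 0.8], [0, 0, 0, 0, 0, 0, 0.8]]]'

```text
time: 28.5
tcp_pos: [472.2, 15.1, 288.7]
tcp_rot: [0.045, 0.526, -0.071, 0.847]
contact_force: [0.4, 0.5, 0.0]
opening: 76.5
```

```bash
cat >> h.py <<'E'
def seat(c,lip,h0,h1,al=-9.8):
    W=wcloud(c); hsv=cv2.cvtColor(c['pixels'],cv2.COLOR_RGB2HSV); H,S,V=[hsv[...,i].astype(int) for i in range(3)]
    a=np.radians(al); ex=np.array([np.cos(a),np.sin(a)]); ey=np.array([-ex[1],ex[0]]); o=np.array(lip)+36*ex
    d=W[...,:2]-o; s=d@ex; t=d@ey; Z=W[...,2]
    sw=big((abs(s)<45)&(abs(t)<45)&(H>=h0)&(H<=h1)&(S>100)&(Z>33)&(Z<80)); w=big((s>-38)&(s<45)&(abs(t)<45)&(Z>25)&(Z<85)&(((S<75)&(V>60))|sw))
    A=np.c_[s[w],t[w],np.ones(w.sum())]; g=np.linalg.lstsq(A,Z[w],rcond=None)[0]
    print('swatch ctr easel x,y,z',s[sw].mean().round(1),t[sw].mean().round(1),Z[sw].mean().round(1),'expect -9.6,0,47.6; slope',np.arctan(g[:2]).round(3))
    P=np.c_[s[w]/np.cos(.61),t[w]]; print('tile rect (slope coords)',rect(P),w.sum())
E
python3 - <<'E'
from h import *
go(443,60,300,92.8)
c=snap('wrist');save('pics/wrist14.png',c); seat(c,[557,0],3,16)
E
```

```text
tcp [472.2  15.1 288.7] tooly yaw 80.4 app [ 0.438 -0.072 -0.896] open 76.5 nose 173.4 F [0.4 0.5 0. ] j [ 0.06  0.21  2.21 -0.36  0.29 -1.02]
 turn units [-1.52  3.28  0.34]  shift units (cur axes) [-0.87  1.31 -0.92]  (final axes) [-0.38  1.54 -0.9 ]
swatch ctr easel x,y,z 4.5 1.4 46.2 expect -9.6,0,47.6; slope [0.605 0.029]
tile rect (slope coords) (array([ 6.8, -0.9]), array([51.4, 37.3]), 4.8) 2066
```

View pics/wrist14.png

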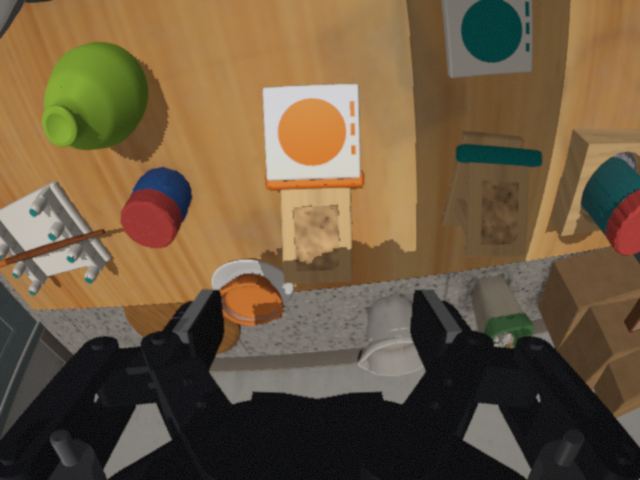

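The tile slid over the lip and lies colour-up in front of it (312,131). Measure its plane; next time I grip with the tool leaned the other way so the tile itself gets the full 0.61 slope.

Run:
```python
from h import *
c=dict(np.load('pics/wrist.npz')); W=wcloud(c)
v,u=np.mgrid[0:480,0:640]
m=(u>268)&(u<355)&(v>90)&(v<175); Q=W[m]; g=np.linalg.lstsq(np.c_[Q[:,:2],np.ones(len(Q))],Q[:,2],rcond=None)[0]
print('slope',g[:2],'z at rows',[ (W[r_,312]).round(1) for r_ in (88,110,131,150,175)])
print(tile(c,510,2,3,16)); print(W[186,312],W[183,270],W[183,355])
go(480,60,310,90)
```

```text
slope [0.02334201 0.02175104] z at rows [array([502.2,   7.9,   7.9]), array([514.1,   5.9,  15.4]), array([525.8,   3.9,  21.1]), array([536.2,   2.1,  26.7]), array([ 5.508e+02, -4.000e-01,  3.250e+01])]
swatch z 0.2 (array([498.7,   2.6]), array([77.2, 59.8]), 89.3)
tile (array([534.4,   1.8]), array([66. , 70.3]), 82.3)
(array([534.4,   1.8]), array([66. , 70.3]), 82.3)
[426.7427556   23.54801737 231.19336958] [554.77731821 -29.22927224  28.21684957] [563.64703607  25.77652159  29.09314447]
tcp [472.4  15.1 287.9] tooly yaw 80.4 app [ 0.437 -0.073 -0.896] open 76.6 nose 173.4 F [-0.2  0.2 -0. ] j [ 0.06  0.21  2.21 -0.36  0.29 -1.01]
 turn units [-1.18  3.28  0.26]  shift units (cur axes) [-0.66  1.52  0.33]  (final axes) [-0.74  1.5   0.25]
```

```bash
cat >> h.py <<'E'
def tp(p,L,tilt,al=-9.8):
    a=np.radians(al); return np.array(p)-L*np.array([np.sin(tilt)*np.cos(a),np.sin(tilt)*np.sin(a),-np.cos(tilt)])
E
python3 -c "
from h import *
go(*tp([529.7,3.2,13.4],216,.26),80.2,.26,-9.8)"
```

```text
tcp [472.4  15.1 287.9] tooly yaw 80.4 app [ 0.437 -0.073 -0.896] open 76.6 nose 173.4 F [-0.2  0.2 -0. ] j [ 0.06  0.21  2.21 -0.36  0.29 -1.01]
 turn units [ 0.02  1.43 -0.02]  shift units (cur axes) [ 2.01 -0.07 -0.88]  (final axes) [ 2.14 -0.07 -0.47]
```

play_rows --deltas '[[[0, 0.5, 0, 0, 0, 0, 0.75], [0, 0.5, 0, 0, 0, 0, 0.75], [0, 0.43, 0, 0.2, 0, -0.2, 0.75], [0, 0, 0, 0.5, -0.07, -0.2, 0.75], [0, 0, 0, 0.5, 0, 0, 0.75], [0, 0, 0, 0.5, 0, 0, 0.75], [0, 0, 0, 0.3, 0, 0, 0.75], [0, 0, 0, 0, 0, 0, 0.75]]]'

```text
time: 29.35
tcp_pos: [477.4, 11.3, 217.8]
tcp_rot: [0.051, 0.613, -0.067, 0.786]
contact_force: [0.8, 0.2, -0.3]
opening: 74.7
```

Run:
```python
from h import *
c=snap('wrist'); W=wcloud(c); hsv=cv2.cvtColor(c['pixels'],cv2.COLOR_RGB2HSV); H,S,V=[hsv[...,i].astype(int) for i in range(3)]
v,u=np.mgrid[0:480,0:640]
sw=big((H>3)&(H<16)&(S>150)&near(W,525,4,24)&(W[...,2]>5)); print('swatch top ctr',W[sw].mean(0).round(1),px(sw).mean(0),sw.sum())
w=big((((S<70)&(V>80))|sw)&near(W,525,4,48)&(W[...,2]>2)); Q=W[w]; print('tile mean',Q.mean(0).round(1),'px',px(w).min(0),px(w).max(0))
g=np.linalg.lstsq(np.c_[Q[:,:2],np.ones(len(Q))],Q[:,2],rcond=None)[0]; print('tilt',np.arctan(np.hypot(*g[:2])),np.degrees(np.arctan2(g[1],g[0])))
print(rect(np.c_[ (Q[:,:2]-[525,4])@[.985,-.17]/np.cos(.46),(Q[:,:2]-[525,4])@[.17,.985]]))
go(*tp([529.7,3.2,13.4],166,.26),80.2,.26,-9.8)
```

```text
swatch top ctr [526.1   3.6  20.6] [317.83283859 271.9257885 ] 5390
tile mean [525.5   3.2  20. ] px [257 211] [377 329]
tilt 0.44175533671513295 -7.4626850621206655
(array([ 4.9, -0.3]), array([66.8, 60.1]), 2.0)
tcp [477.3  11.3 218.3] tooly yaw 80.4 app [ 0.241 -0.043 -0.97 ] open 74.8 nose 173.4 F [-0.2 -0.1  0.2] j [ 0.04  0.37  2.17 -0.15  0.36 -1.23]
 turn units [ 0.02 -0.09  0.01]  shift units (cur axes) [ 1.52  0.03 -0.03]  (final axes) [ 1.52  0.03 -0.05]
```

play_rows --deltas '[[[0, -0.09, 0, 0.4, 0.03, -0.04, 0.75], [0, 0, 0, 0.4, 0, 0, 0.75], [0, 0, 0, 0.4, 0, 0, 0.75], [0, 0, 0, 0.3, 0, 0, 0.75], [0, 0, 0, 0, 0, 0, 0.75]]]'

```text
time: 29.9
tcp_pos: [489.2, 10.3, 173.2]
tcp_rot: [0.05, 0.607, -0.067, 0.791]
contact_force: [0.3, -0.3, 0.7]
opening: 74.8
```

```bash
python3 -c "
from h import *
go(*tp([529.7,3.2,13.4],166,.26),80.2,.26,-9.8)"
```

```text
tcp [489.2  10.3 173.2] tooly yaw 80.4 app [ 0.255 -0.045 -0.966] open 74.8 nose 173.4 F [ 0.3 -0.3  0.7] j [ 0.04  0.48  2.16 -0.22  0.25 -1.16]
 turn units [0.03 0.01 0.01]  shift units (cur axes) [-0.03 -0.   -0.05]  (final axes) [-0.03 -0.   -0.05]
```

Close and lift.

play_rows --deltas '[[[0, 0, 0, 0, 0, 0, 0.5], [0, 0, 0, 0, 0, 0, 0.3], [0, 0, 0, 0, 0, 0, -1], [0, 0, 0, 0, 0, 0, -1], [0, 0, 0, -0.3, 0, 0, -1], [0, 0, 0, -0.7, 0, 0, -1], [0, 0, 0, -0.7, 0, 0, -1], [0, 0, 0, 0, 0, 0, -1]]]'

```text
time: 30.7
tcp_pos: [475.2, 12.7, 226.4]
tcp_rot: [0.05, 0.607, -0.067, 0.79]
contact_force: [1.3, -0.1, -1.0]
opening: 58.6
```

```bash
cat >> h.py <<'E'
def held(c,h0,h1):
    "plane and centre (underside) of the held tile, world and tool frame"
    W=wcloud(c); hsv=cv2.cvtColor(c['pixels'],cv2.COLOR_RGB2HSV); H,S,V=[hsv[...,i].astype(int) for i in range(3)]
    o=r.get_obs(); q=R.from_quat(o['tcp_rot']); T=q.inv().apply((W-o['tcp_pos']).reshape(-1,3)).reshape(W.shape)
    sw=big((abs(T[...,0]-160)<22)&(abs(T[...,1])<28)&(abs(T[...,2])<40)&(H>=h0)&(H<=h1)&(S>90)); 
    Q=T[sw]; g=np.linalg.lstsq(np.c_[Q[:,1:],np.ones(len(Q))],Q[:,0],rcond=None)[0]
    n=np.r_[-1,g[0],g[1]]; n/=np.linalg.norm(n); ctr=Q.mean(0)-8*n; nw=q.apply(n)
    print('held px',sw.sum(),'tool-frame underside ctr',ctr.round(1),'normal',n.round(3),'world ctr',(q.apply(ctr)+o['tcp_pos']).round(1),'world tilt',np.arccos(nw[2]).round(3),'heading',np.degrees(np.arctan2(-nw[1],-nw[0])).round(1))
E
python3 - <<'E'
from h import *
c=snap('wrist'); held(c,3,16)
go(*tg2([557,0],166,50,6,.41),80.2,.41,-9.8)
E
```

```text
held px 9355 tool-frame underside ctr [164.7   0.5  -1.8] normal [-0.984 -0.018 -0.18 ] world ctr [515.3   6.   66. ] world tilt 0.442 heading -7.5
tcp [475.2  12.7 225.5] tooly yaw 80.4 app [ 0.254 -0.045 -0.966] open 58.4 nose 173.4 F [ 0.3  0.7 -0. ] j [ 0.04  0.35  2.18 -0.16  0.36 -1.22]
 turn units [ 0.02 -1.07  0.01]  shift units (cur axes) [-0.19  0.05  0.87]  (final axes) [-0.05  0.05  0.89]
```

```bash
cat >> h.py <<'E'
def place(lip,ctr,off,up,tilt,al=-9.8):
    p=tgt(lip,0,off,up,al); a_=np.radians(al)
    a=np.array([np.sin(tilt)*np.cos(a_),np.sin(tilt)*np.sin(a_),-np.cos(tilt)]); b=np.array([-np.sin(a_),np.cos(a_),0])
    x=p-np.stack([a,b,np.cross(a,b)],1)@np.array(ctr); go(*x,90+al,tilt,al)
E
python3 -c "
from h import *
place([557,0],[164.7,.5,-1.8],35,6,.43)"
```

```text
tcp [475.2  12.7 225.5] tooly yaw 80.4 app [ 0.254 -0.045 -0.966] open 58.4 nose 173.4 F [ 0.3  0.7 -0. ] j [ 0.04  0.35  2.18 -0.16  0.36 -1.22]
 turn units [ 0.02 -1.21  0.  ]  shift units (cur axes) [0.33 0.03 1.  ]  (final axes) [0.5  0.03 0.93]
```

play_rows --deltas '[[[0, -0.6, 0, 0, 0, 0, -1], [0, -0.6, 0, 0, 0, 0.3, -1], [0, 0, 0, 0, 0, 0.4, -1], [0, 0, 0, 0.2, 0, 0.25, -1], [0, 0, 0, 0.2, 0, 0, -1], [0, 0, 0, 0, 0, 0, -1]]]'

```text
time: 31.35
tcp_pos: [505.9, 7.1, 223.0]
tcp_rot: [0.045, 0.54, -0.071, 0.838]
contact_force: [0.2, -0.0, -0.4]
opening: 58.2
```

Run:
```python
from h import *
c=snap('wrist'); held(c,3,16)
place([557,0],[164.7,.5,-1.8],3,4,.43)
```

```text
held px 9389 tool-frame underside ctr [165.9   0.4  -2.1] normal [-0.984 -0.018 -0.178] world ctr [571.5  -4.   71.3] world tilt 0.606 heading -8.0
tcp [505.8   7.1 223.2] tooly yaw 80.4 app [ 0.407 -0.071 -0.91 ] open 58.5 nose 173.4 F [ 0.4 -0.6 -1. ] j [ 0.04  0.38  2.17 -0.48  0.19 -0.91]
 turn units [ 0.02 -0.03  0.01]  shift units (cur axes) [1.06 0.04 0.15]  (final axes) [1.06 0.04 0.15]
```

play_rows --deltas '[[[0, 0, 0, 0.3, 0.04, 0.15, -1], [0, 0, 0, 0.3, 0, 0, -1], [0, 0, 0, 0.3, 0, 0, -1], [0, 0, 0, 0, 0, 0, -1]]]'

```text
time: 31.8
tcp_pos: [521.8, 5.8, 197.9]
tcp_rot: [0.045, 0.54, -0.071, 0.837]
contact_force: [0.1, 0.6, -0.7]
opening: 58.1
```

Run:
```python
from h import *
c=snap('wrist'); held(c,3,16); print(tgt([557,0],0,0,0))
place([557,0],[165.3,.5,-2],2,4,.43)
```

```text
held px 9416 tool-frame underside ctr [166.    0.4  -2.2] normal [-0.984 -0.018 -0.18 ] world ctr [587.1  -5.2  46. ] world tilt 0.605 heading -8.0
[587.54764485  -5.27649447  41.        ]
tcp [521.6   5.8 198.3] tooly yaw 80.3 app [ 0.406 -0.071 -0.911] open 58.6 nose 173.4 F [-0.2 -0.3 -1.4] j [ 0.04  0.45  2.15 -0.59  0.15 -0.8 ]
 turn units [ 0.02 -0.04  0.  ]  shift units (cur axes) [ 0.09 -0.01  0.03]  (final axes) [ 0.09 -0.01  0.03]
```

play_rows --deltas '[[[0, 0, 0, 0.08, 0, 0.03, -1], [0, 0, 0, 0, 0, 0, -1], [0, 0, 0, 0, 0, 0, 0.45], [0, 0, 0, 0, 0, 0, 0.55], [0, 0, 0, 0, 0, 0, 0.7], [0, 0, 0, 0, 0, 0, 0.75], [0, 0, 0, 0, 0, 0, 0.75]]]'

```text
time: 32.55
tcp_pos: [523.7, 5.6, 197.5]
tcp_rot: [0.045, 0.54, -0.071, 0.838]
contact_force: [0.4, 0.3, -1.2]
opening: 74.5
```

play_rows --deltas '[[[0, 0, 0, -0.4, 0, 0, 0.75], [0, 0, 0, -1, 0, 0, 0.75], [0, 0, 0, -1, 0, 0, 0.75], [0, 0, 0, -1, 0, 0, 0.75], [0, 0, 0, 0, 0, 0, 0.75]]]'

```text
time: 33.05
tcp_pos: [480.6, 13.1, 292.5]
tcp_rot: [0.045, 0.541, -0.071, 0.837]
contact_force: [1.1, -0.1, -0.3]
opening: 74.6
```

```bash
cat >> h.py <<'E'
def seat2(c,p,h0,h1,s0=150):
    W=wcloud(c); hsv=cv2.cvtColor(c['pixels'],cv2.COLOR_RGB2HSV); H,S,V=[hsv[...,i].astype(int) for i in range(3)]
    sw=(H>=h0)&(H<=h1)&(S>s0)&near(W,p[0],p[1],45)&(W[...,2]>31)
    w=(((S<60)&(V>70))|sw)&near(W,p[0],p[1],50)&(W[...,2]>20)&(W[...,2]<80); w=big(w); sw=big(sw&cv2.morphologyEx(w.astype(np.uint8),cv2.MORPH_CLOSE,np.ones((9,9))).astype(bool)); Q=W[w]
    g=np.linalg.lstsq(np.c_[Q[:,:2],np.ones(len(Q))],Q[:,2],rcond=None)[0]
    print('tile px',w.sum(),px(w).min(0),px(w).max(0),'swatch',sw.sum(),W[sw].mean(0).round(1),'tilt',np.arctan(np.hypot(*g[:2])).round(3),'heading',np.degrees(np.arctan2(g[1],g[0])).round(1))
    a=np.radians(-9.8); print('rect in slope axes',rect(np.c_[(Q[:,:2]-p[:2])@[np.cos(a),np.sin(a)]/np.cos(.61),(Q[:,:2]-p[:2])@[-np.sin(a),np.cos(a)]]))
E
python3 - <<'E'
from h import *
c=snap('wrist');save('pics/wrist15.png',c); p=tgt([557,0],0,8,0); print('expect swatch',p); seat2(c,p,3,13)
go(440,125,300,92.8)
E
```

```text
expect swatch [583.03157989  -4.49643461  47.55718414]Traceback (most recent call last):
  File "<stdin>", line 2, in <module>
  File "h.py", line 76, in seat2
    w=(((S<60)&(V>70))|sw)&near(W,p[0],p[1],50)&(W[...,2]>20)&(W[...,2]<80); w=big(w); sw=big(sw&cv2.morphologyEx(w.astype(np.uint8),cv2.MORPH_CLOSE,np.ones((9,9))).astype(bool)); Q=W[w]
                                                                                          ~~~^^^^^^^^^^^^^^^^^^^^^^^^^^^^^^^^^^^^^^^^^^^^^^^^^^^^^^^^^^^^^^^^^^^^^^^^^^^^^^^^^^^^^
  File "h.py", line 25, in big
    n,l,s,_=cv2.connectedComponentsWithStats(m.astype(np.uint8)); return l==1+np.argmax(s[1:,4])
                                                                              ~~~~~~~~~^^^^^^^^^
    return _wrapfunc(a, 'argmax', axis=axis, out=out, **kwds)
    return bound(*args, **kwds)
ValueError: attempt to get argmax of an empty sequence
```

Run:
```python
from h import *
c=dict(np.load('pics/wrist.npz')); W=wcloud(c); hsv=cv2.cvtColor(c['pixels'],cv2.COLOR_RGB2HSV)
m=(hsv[...,0]>=4)&(hsv[...,0]<=14)&(hsv[...,1]>185)
n,l,s,ce=cv2.connectedComponentsWithStats(m.astype(np.uint8))
for i in range(1,n):
  if s[i,4]>150: print(s[i],ce[i].round(),W[l==i].mean(0).round(1))
# profile along uphill line through bed centre, in easel frame: height over bed plane
a=np.radians(-9.8); ex=np.array([np.cos(a),np.sin(a)]); ey=np.array([-ex[1],ex[0]])
for name,lip in (('O',[557,0]),('T',[556,130.5])):
    d=W[...,:2]-(np.array(lip)+36*ex); S,T=d@ex,d@ey
    print(name,[(int(x),(W[...,2][(abs(S-x)<3)&(abs(T)<20)&(W[...,2]<90)]).mean().round(1)) for x in range(-70,40,10)])
```

```text
[ 267  171   99   19 1227] [320. 179.] [557.6   2.8  27.2]
[ 223  279   61   46 1825] [253. 301.] [670.4 -76.6  26.1]
O [(-70, np.float64(0.2)), (-60, np.float64(0.2)), (-50, np.float64(0.1)), (-40, np.float64(9.7)), (-30, np.float64(27.4)), (-20, np.float64(38.8)), (-10, np.float64(45.9)), (0, np.float64(52.9)), (10, np.float64(59.6)), (20, np.float64(64.2)), (30, np.float64(60.4))]
T [(-70, np.float64(0.0)), (-60, np.float64(0.1)), (-50, np.float64(0.1)), (-40, np.float64(10.9)), (-30, np.float64(27.8)), (-20, np.float64(29.3)), (-10, np.float64(34.8)), (0, np.float64(40.3)), (10, np.float64(45.9)), (20, np.float64(50.3)), (30, np.float64(19.3))]
```

The orange tile's surface profile lies ~10 mm above the empty teal bed with the right slope: seated. Now the teal tile, gripped with tool leaned −0.19 rad.

Run:
```python
from h import *
c=dict(np.load('pics/wrist.npz')); W=wcloud(c)
a=np.radians(-9.8); ex=np.array([np.cos(a),np.sin(a)]); ey=np.array([-ex[1],ex[0]])
d=W[...,:2]-(np.array([557,0])+36*ex); S,T=d@ex,d@ey; Z=W[...,2]
for lo in (-20,-5,8):
    m=(S>lo)&(S<lo+10)&(Z>24+(S+30)*.7+3)&(abs(T)<45); print('orange tile lateral',lo,T[m].min().round(1),T[m].max().round(1))
tile(c,474.5,125,75,100)
go(*tp([474.5,125,0],260,-.19,2.8),92.8,-.19,2.8)
```

```text
orange tile lateral -20 -30.7 29.9
orange tile lateral -5 -30.1 30.0
orange tile lateral 8 -29.6 30.2
swatch z 8.6 (array([474.8, 124.7]), array([41.7, 40.8]), 0.4)
tile (array([478.7, 123.7]), array([51.7, 60.4]), 1.8)
tcp [480.8  13.1 291.4] tooly yaw 80.4 app [ 0.404 -0.069 -0.912] open 74.9 nose 173.4 F [ 0.6  0.8 -0.7] j [ 0.06  0.22  2.18 -0.28  0.34 -1.11]
 turn units [-1.57  4.37  0.19]  shift units (cur axes) [1.41 4.   0.21]  (final axes) [0.88 3.74 1.81]
```

play_rows --deltas '[[[-0.26, 0.73, 0.03, 0, 0, 0, 0.75], [-0.26, 0.73, 0.03, 0, 0, 0, 0.75], [-0.26, 0.73, 0.03, 0, 0, 0, 0.75], [-0.26, 0.73, 0.03, 0, 0, 0, 0.75], [-0.26, 0.73, 0.03, 0, 0, 0, 0.75], [-0.26, 0.73, 0.03, 0, 0, 0, 0.75], [0, 0, 0, 0, 0.9, 0.4, 0.75], [0, 0, 0, 0, 0.9, 0.4, 0.75], [0, 0, 0, 0, 0.9, 0.4, 0.75], [0, 0, 0, 0, 0.8, 0.3, 0.75]]]'

```text
time: 34.1
tcp_pos: [520.5, 119.6, 271.1]
tcp_rot: [-0.021, 0.782, 0.014, 0.622]
contact_force: [-0.4, 0.4, 0.3]
opening: 74.3
```

Run:
```python
from h import *
c=snap('wrist'); q=tile(c,474.5,125,75,100)
go(*tp([474.5,125,0],200,-.19,2.8),92.8,-.19,2.8)
```

```text
swatch z 8.7 (array([474.6, 124.4]), array([41.4, 41.1]), 3.4)
tile (array([474.7, 124.7]), array([59.5, 59.6]), 2.6)
tcp [521.5 122.3 270.8] tooly yaw 92.9 app [-0.223 -0.013 -0.975] open 75.0 nose 173.4 F [0.8 2.3 0. ] j [ 0.22  0.44  1.86  0.04  1.07 -1.43]
 turn units [ 0.01 -0.25  0.02]  shift units (cur axes) [2.48 0.17 0.26]  (final axes) [2.49 0.17 0.17]
```

play_rows --deltas '[[[0, -0.25, 0.02, 0.2, 0.15, 0.15, 0.75], [0, 0, 0, 0.5, 0, 0, 0.75], [0, 0, 0, 0.6, 0, 0, 0.75], [0, 0, 0, 0.5, 0, 0, 0.75], [0, 0, 0, 0.4, 0, 0, 0.75], [0, 0, 0, 0, 0, 0, 0.75]]]'

```text
time: 34.75
tcp_pos: [513.5, 127.0, 195.4]
tcp_rot: [-0.021, 0.772, 0.014, 0.635]
contact_force: [-0.1, 0.6, -0.5]
opening: 74.4
```

Run:
```python
from h import *
go(*tp([474.6,124.6,0],169,-.19,2.7),92.7,-.19,2.7)
```

```text
tcp [513.5 127.  195.4] tooly yaw 93.0 app [-0.192 -0.015 -0.981] open 74.4 nose 173.4 F [-0.1  0.6 -0.5] j [ 0.23  0.54  1.91  0.04  0.88 -1.42]
 turn units [ 0.02 -0.03  0.04]  shift units (cur axes) [ 1.01 -0.01 -0.04]  (final axes) [ 1.01 -0.02 -0.05]
```

play_rows --deltas '[[[0, 0, 0.04, 0.4, 0, -0.05, 0.75], [0, 0, 0, 0.3, 0, 0, 0.75], [0, 0, 0, 0.15, 0, 0, 0.75], [0, 0, 0, 0, 0, 0, 0.75]]]'

```text
time: 35.15
tcp_pos: [507.2, 126.3, 168.6]
tcp_rot: [-0.019, 0.772, 0.016, 0.635]
contact_force: [0.3, -0.0, 0.3]
opening: 74.6
```

Run:
```python
from h import *
go(*tp([474.6,124.6,0],168.5,-.19,2.7),92.7,-.19,2.7)
```

```text
tcp [507.2 126.3 168.6] tooly yaw 92.9 app [-0.192 -0.009 -0.981] open 74.6 nose 173.4 F [ 0.3 -0.   0.3] j [ 0.23  0.58  1.93  0.05  0.82 -1.43]
 turn units [ 0.02 -0.02 -0.  ]  shift units (cur axes) [ 0.11 -0.01 -0.01]  (final axes) [ 0.11 -0.01 -0.01]
```

play_rows --deltas '[[[0, 0, 0, 0.1, 0, 0, 0.7], [0, 0, 0, 0, 0, 0, 0.5], [0, 0, 0, 0, 0, 0, 0.3], [0, 0, 0, 0, 0, 0, -1], [0, 0, 0, 0, 0, 0, -1], [0, 0, 0, -0.3, 0, 0, -1], [0, 0, 0, -0.8, 0, 0, -1], [0, 0, 0, -0.9, 0, 0, -1], [0, 0, 0, -0.9, 0, 0, -1], [0, 0, 0, 0, 0, 0, -1]]]'

```text
time: 36.15
tcp_pos: [525.2, 127.4, 258.2]
tcp_rot: [-0.019, 0.771, 0.016, 0.636]
contact_force: [1.3, 0.4, 0.2]
opening: 58.2
```

Run:
```python
from h import *
c=snap('wrist'); held(c,75,100)
place([556,130.5],[167,0,0],70,6,.42)
W=wcloud(c); hsv=cv2.cvtColor(c['pixels'],cv2.COLOR_RGB2HSV); H,S,V=[hsv[...,i].astype(int) for i in range(3)]
m=(H>75)&(H<100)&(S>100)&near(W,556,130.5,50)&(W[...,2]>19)&(W[...,2]<36)
if m.sum()>50: m=big(m); print('lip',m.sum(),rect(onplane(c,px(m),27,True)))
```

```text
held px 8629 tool-frame underside ctr [ 1.678e+02  4.000e-01 -1.000e-01] normal [-0.981  0.001 -0.192] world ctr [492.1 126.   91.9] world tilt 0.001 heading -49.1
tcp [524.3 127.2 256.6] tooly yaw 92.9 app [-0.191 -0.009 -0.981] open 57.7 nose 173.4 F [-0.1  0.4 -0.5] j [ 0.22  0.46  1.87  0.04  1.01 -1.42]
 turn units [ 1.6  -4.37 -0.19]  shift units (cur axes) [ 0.32  0.59 -1.25]  (final axes) [-0.49  0.29 -1.3 ]
lip 715 (array([562.4, 136. ]), array([10.9, 51.9]), 0.8)
```

play_rows --deltas '[[[0, 0, 0, -0.2, 0.2, -0.6, -1], [0, 0, 0, -0.2, 0.2, -0.7, -1], [0.27, -0.73, -0.03, 0, 0, 0, -1], [0.27, -0.73, -0.03, 0, 0, 0, -1], [0.27, -0.73, -0.03, 0, 0, 0, -1], [0.27, -0.73, -0.03, 0, 0, 0, -1], [0.27, -0.73, -0.03, 0, 0, 0, -1], [0.27, -0.73, -0.03, 0, 0, 0, -1], [0, 0, 0, 0, 0, 0, -1]]]'

```text
time: 37.1
tcp_pos: [481.1, 136.0, 269.5]
tcp_rot: [0.047, 0.547, -0.074, 0.833]
contact_force: [0.4, -0.3, -1.6]
opening: 58.0
```

Run:
```python
from h import *
c=snap('wrist'); held(c,75,100)
W=wcloud(c); hsv=cv2.cvtColor(c['pixels'],cv2.COLOR_RGB2HSV); H,S,V=[hsv[...,i].astype(int) for i in range(3)]
m=(H>75)&(H<100)&(S>100)&near(W,556,130.5,50)&(W[...,2]>19)&(W[...,2]<36)
if m.sum()>50: m=big(m); print('lip',m.sum(),rect(onplane(c,px(m),27,True)))
place([556,130.5],[167.8,.4,0],35,6,.417)
```

```text
held px 8630 tool-frame underside ctr [170.    0.4  -0.5] normal [-0.981  0.003 -0.194] world ctr [546.8 124.5 113. ] world tilt 0.602 heading -10.4
lip 1833 (array([555.7, 130.9]), array([63.8, 12.4]), 80.4)
tcp [481.1 136.1 269.4] tooly yaw 80.1 app [ 0.389 -0.071 -0.919] open 57.8 nose 173.4 F [-0.6 -0.8 -0.5] j [ 0.34  0.29  2.14 -0.53  0.4  -0.6 ]
 turn units [-0.   -0.08  0.03]  shift units (cur axes) [1.61 0.23 0.13]  (final axes) [1.61 0.23 0.11]
```

Lip confirmed at (555.7,130.9), tile tilt 0.60. Approach.

play_rows --deltas '[[[0, -0.08, 0.03, 0.2, 0.2, 0.12, -1], [0, 0, 0, 0.4, 0, 0, -1], [0, 0, 0, 0.5, 0, 0, -1], [0, 0, 0, 0.4, 0, 0, -1], [0, 0, 0, 0, 0, 0, -1]]]'

```text
time: 37.65
tcp_pos: [503.7, 137.3, 225.3]
tcp_rot: [0.044, 0.549, -0.071, 0.832]
contact_force: [-0.2, 0.0, -0.3]
opening: 58.0
```

Run:
```python
from h import *
c=snap('wrist'); held(c,75,100); print(tgt([556,130.7],0,0,0))
place([556,130.7],[169,.4,-.3],3,4,.417)
```

```text
held px 8628 tool-frame underside ctr [170.6   0.4  -1.2] normal [-0.982  0.002 -0.191] world ctr [568.8 126.   68.5] world tilt 0.597 heading -10.2
[586.54764485 125.42350553  41.        ]
tcp [503.6 137.4 225.8] tooly yaw 80.5 app [ 0.388 -0.07  -0.919] open 57.8 nose 173.4 F [-1.   0.  -0.8] j [ 0.33  0.4   2.12 -0.64  0.32 -0.5 ]
 turn units [ 0.04 -0.09  0.02]  shift units (cur axes) [1.   0.07 0.19]  (final axes) [1.   0.07 0.18]
```

play_rows --deltas '[[[0.04, -0.09, 0.02, 0.2, 0.07, 0.19, -1], [0, 0, 0, 0.3, 0, 0, -1], [0, 0, 0, 0.3, 0, 0, -1], [0, 0, 0, 0, 0, 0, -1]]]'

```text
time: 38.1
tcp_pos: [518.9, 136.1, 205.0]
tcp_rot: [0.046, 0.545, -0.072, 0.834]
contact_force: [0.6, -0.4, -1.2]
opening: 58.3
```

Run:
```python
from h import *
c=snap('wrist'); held(c,75,100); print(tgt([556,130.7],0,3,4))
place([556,130.7],[169,.4,-.3],3,4,.417)
```

```text
held px 8622 tool-frame underside ctr [170.5   0.4  -1.1] normal [-0.982  0.002 -0.19 ] world ctr [585.5 124.7  48.9] world tilt 0.606 heading -10.1
[588.08487102 125.15798046  45.75041389]
tcp [518.7 136.1 205.4] tooly yaw 80.2 app [ 0.397 -0.07  -0.915] open 58.4 nose 173.4 F [-0.  -0.8  0.1] j [ 0.31  0.46  2.1  -0.73  0.29 -0.41]
 turn units [ 0.01 -0.02  0.01]  shift units (cur axes) [ 0.18  0.02 -0.01]  (final axes) [ 0.18  0.02 -0.01]
```

play_rows --deltas '[[[0, 0, 0, 0.15, 0.01, 0.02, -1], [0, 0, 0, 0, 0, 0, -1], [0, 0, 0, 0, 0, 0, 0.45], [0, 0, 0, 0, 0, 0, 0.55], [0, 0, 0, 0, 0, 0, 0.7], [0, 0, 0, 0, 0, 0, 0.75], [0, 0, 0, 0, 0, 0, 0.75]]]'

```text
time: 38.85
tcp_pos: [521.1, 136.1, 202.6]
tcp_rot: [0.046, 0.544, -0.072, 0.835]
contact_force: [-0.3, -0.1, -0.1]
opening: 74.3
```

play_rows --deltas '[[[0, 0, 0, -0.4, 0, 0, 0.75], [0, 0, 0, -1, 0, 0, 0.75], [0, 0, 0, -1, 0, 0, 0.75], [0, 0, 0, -1, 0, 0, 0.75], [0, 0, 0, -0.6, 0, 0, 0.75], [0, 0, 0, 0, 0, 0, 0.75]]]'

```text
time: 39.45
tcp_pos: [471.5, 144.8, 315.6]
tcp_rot: [0.046, 0.545, -0.071, 0.834]
contact_force: [0.4, 0.6, 0.3]
opening: 74.7
```

Run:
```python
from h import *
c=snap('wrist'); W=wcloud(c); Z=W[...,2]; print(r.get_obs()['tcp_pos'])
a=np.radians(-9.8); ex=np.array([np.cos(a),np.sin(a)]); ey=np.array([-ex[1],ex[0]])
for n,lip in (('O',[557,0]),('T',[556,130.7])):
    d=W[...,:2]-(np.array(lip)+36*ex); S,T=d@ex,d@ey
    print(n,[(x,(Z[(abs(S-x)<3)&(abs(T)<20)&(Z<90)]).mean().round(1)) for x in range(-50,31,10)])
    for lo in (-20,-5,8):
        m=(S>lo)&(S<lo+10)&(Z>24+(S+30)*.7+3)&(Z<90)&(abs(T)<45); print('  lateral',lo,T[m].min().round(1),T[m].max().round(1))
s=r.capture('scene'); side=r.capture('side')
f=np.zeros((600,800,3),np.uint8)
f[:300,:400]=cv2.resize(c['pixels'][:,:,::-1],(400,300)); f[:300,400:]=cv2.resize(s['pixels'][150:375,120:420,::-1],(400,300))
f[300:,:400]=cv2.resize(side['pixels'][150:375,130:430,::-1],(400,300)); cv2.imwrite('pics/final.png',f)
hsv=cv2.cvtColor(side['pixels'],cv2.COLOR_RGB2HSV); WW=cloud(side); m=near(WW,466,-121,60)&(hsv[...,0]>35)&(hsv[...,0]<60)&(hsv[...,1]>120); print('dropper',rect(WW[m][:,:2]),'was 458.8 -111.5')
for k,x,y in (('teal jar',600,250.6),('white jar',602,334.5)):
    for n,cc in (('scene',s),('side',side)):
        h=cv2.cvtColor(cc['pixels'],cv2.COLOR_RGB2HSV); w=cloud(cc); z=74 if x==600 else 62
        m=near(w,x,y,42)&((h[...,0]<8)|(h[...,0]>170))&(h[...,1]>120)&(w[...,2]>z-6); print(k,n,m.sum(),rect(onplane(cc,px(m),z)),np.median(w[m][:,2]).round(1))
```

```text
[471.61898825 144.65723592 314.75315429]
O [(-50, np.float64(0.3)), (-40, np.float64(10.0)), (-30, np.float64(26.8)), (-20, np.float64(39.0)), (-10, np.float64(46.2)), (0, np.float64(52.4)), (10, np.float64(57.7)), (20, np.float64(64.3)), (30, np.float64(54.6))]
  lateral -20 -31.1 29.5
  lateral -5 -29.9 30.2
  lateral 8 -29.6 31.4
T [(-50, np.float64(0.1)), (-40, np.float64(11.5)), (-30, np.float64(29.7)), (-20, np.float64(39.6)), (-10, np.float64(46.6)), (0, np.float64(53.7)), (10, np.float64(60.3)), (20, np.float64(62.9)), (30, np.float64(nan))]
  lateral -20 -30.9 28.7
  lateral -5 -30.9 29.0
  lateral 8 -30.3 29.2
dropper (array([ 456.3, -114.5]), array([64.4, 49.3]), 53.1) was 458.8 -111.5
teal jar scene 548 (array([593.9, 249.3]), array([53.8, 61.7]), 48.2) 73.7
teal jar side 534 (array([593.4, 252.3]), array([54.7, 58.1]), 31.7) 71.3
white jar scene 440 (array([594.7, 337. ]), array([46.1, 51.1]), 49.3) 61.7
white jar side 474 (array([594.3, 338.6]), array([47.4, 49.7]), 15.5) 59.2<stdin>:6: RuntimeWarning: Mean of empty slice.
  ret = ret.dtype.type(ret / rcount)
```

View pics/final.png

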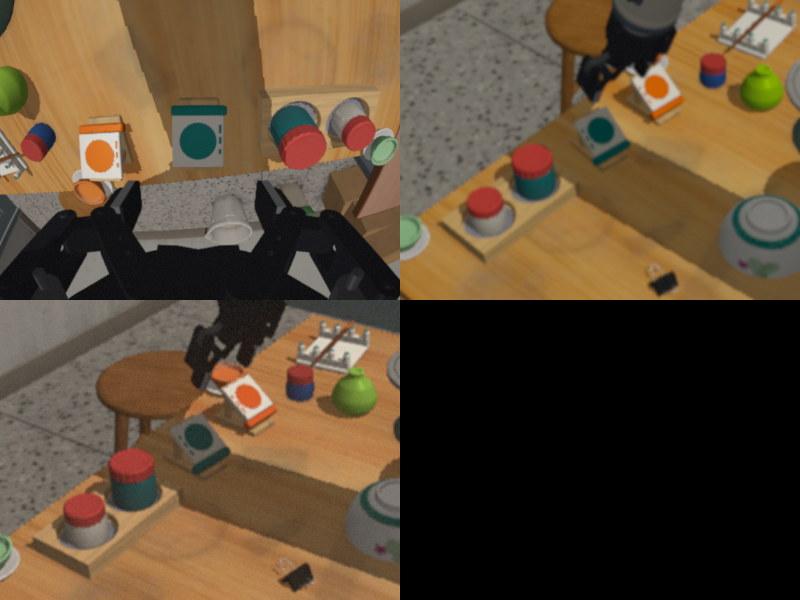

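The last picture shows both jars upright in the recesses, both tiles seated on their colour's easel, the brush across the rest and the dropper in place. The arm is clear.

```bash
python3 -c "
from h import *
print(r.sign_off())"
```

```text
the job is handed in; nothing more can be done
None
```

I sorted all five things and handed the job in at about 39.5 s, well inside the 112 s limit. The hand-in gave no verdict, so these are my own last checks.

- **Jars:** both stand upright, the teal jar in the near recess and the white jar in the far one. Lid tops measured 73.7 and 61.7 mm in the scene camera (74 and 62 mm expected for a jar on the recess floor), 2–3 mm lower in the side camera.
- **Jar centres:** the scene and side cameras put the jars about 6–8 mm off the recess centres. That matches an offset these two cameras already showed for the teal jar against the wrist camera. It is inside the 15 mm limit either way.
- **Brush:** it lies in the middle valley of both combs, seen in the pictures only. I did not measure its final height.
- **Tiles:** both lie colour up on their own colour's easel, centred to about 1 mm sideways, with the slope and height of a seated tile.
- **Dropper:** the before and after readings differ by about 4 mm. I think this is measurement scatter, as nothing touched it.

One placing failed first. The orange tile slid over the lip because the wrist ran short of range to reach the full 0.61 rad tilt. I gripped it again with the tool leaned relative to the tile, so the tile reached the full slope, and it then seated properly. I used the same grip for the teal tile.

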